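Clear the grinding-wheel stand

TASK

Turn the black ball knob to swing the yellow keeper fully open, then slide the pink and white wheels up off their posts: stand all pink ones in the galvanised tray and all white ones in the red crate, each set down (not dropped) flat on the bottom. Leave the green wheel on its post, turn the keeper back to fully locked over it, and do not disturb the other things on the bench.

Things in the scene. Friction and masses are not known exactly. Their poses are not given: they have to be found in the camera images.
- stand: Heavy round wheel stand fixed to the bench: grey base 240 mm across, 20 mm thick; origin at the centre of its underside. Three upright posts (16 mm diameter) at 92 mm radius, at 0, 120 and 240 degrees from its x axis; seats 32 mm, post tops 92 mm above the bench. One or two wheels stand on each post, the upper on the lower, with centres 52 and 92 mm above the bench.
- keeper (a joint): Angle (rad) of the yellow three-armed keeper that turns with the ball knob about the stand's centre line. 0 = locked, an arm over each post; grows counter-clockwise from above to 1.047 = fully open, arms midway between posts. Stops at both ends; stays where left; about 0.3 N m to turn. Arms reach 76 mm from the centre, 16 mm wide, 116 to 122 mm above the bench.
- keeper_knob (a point): Centre of the black ball knob on top of the keeper: a smooth ball of 45 mm diameter on a thin stem, on the stand's centre line, 170 mm above the bench. It is polished and very slippery except for a satin band, 12 mm high, round its widest part: grip it there, at the height of this point, with about 25 N or more; fingers closing higher or lower slip round it. It turns with the keeper.
- zinc_tray: Loose open galvanised tray for pink wheels, 236 mm (its x) by 150 mm (its y) by 45 mm high, walls and bottom 3 mm, 0.9 kg; origin at the centre of its underside. Holds three wheels side by side along its x.
- red_crate: Loose open red plastic crate for white wheels, 200 mm (its x) by 150 mm (its y) by 60 mm high, walls and bottom 4 mm, 0.7 kg; origin at the centre of its underside. Holds two wheels side by side along its x.
- green_mid (a point): Green grinding wheel, a plain ring of outside diameter 60 mm, height 40 mm, bore 20 mm, 0.15 to 0.32 kg; the point is its centre, half-way up; its z is the bore axis (up as it stands on its post). It always stands lowest on its post, sometimes with another wheel on top, and stays there. 
- pink_a_mid (a point): Pink grinding wheel, a plain ring of outside diameter 60 mm, height 40 mm, bore 20 mm, 0.15 to 0.32 kg; the point is its centre, half-way up; its z is the bore axis (up as it stands on its post). 
- pink_b_mid (a point): Pink grinding wheel, a plain ring of outside diameter 60 mm, height 40 mm, bore 20 mm, 0.15 to 0.32 kg; the point is its centre, half-way up; its z is the bore axis (up as it stands on its post). May be absent. 
- pink_c_mid (a point): Pink grinding wheel, a plain ring of outside diameter 60 mm, height 40 mm, bore 20 mm, 0.15 to 0.32 kg; the point is its centre, half-way up; its z is the bore axis (up as it stands on its post). May be absent. 
- white_a_mid (a point): White grinding wheel, a plain ring of outside diameter 60 mm, height 40 mm, bore 20 mm, 0.15 to 0.32 kg; the point is its centre, half-way up; its z is the bore axis (up as it stands on its post). 
- white_b_mid (a point): White grinding wheel, a plain ring of outside diameter 60 mm, height 40 mm, bore 20 mm, 0.15 to 0.32 kg; the point is its centre, half-way up; its z is the bore axis (up as it stands on its post). May be absent. 
- adaptor_big: Bystander: dark steel tapered wheel adaptor, upright, 104 mm across, 120 mm high; origin at the centre of its underside.
- adaptor_small: Bystander: like the other adaptor, 83 mm across, 96 mm high; origin at the centre of its underside.
- vee_block: Bystander: steel vee block 70 x 44 x 42 mm; origin at the centre of its underside.
- dress_stick: Bystander: dark dressing stick 25 x 100 x 25 mm, its y along its length, lying between robot and stand; origin at the centre of its underside.
- pin_spanner: Bystander: flat dark pin spanner 190 mm long along its x, 6 mm thick; origin on its underside.
- oil_can: Bystander: dark can 60 mm across, 130 mm high; origin at the centre of its underside.
There are look-alikes about, which are no part of the job. What is shaped like the stand but purple is not meant. What is shaped like the part that bears white_a_mid but brown is not meant.

How it is judged:
By the outcome, as a careful person would: the job done as asked, in the order asked, and still so for the second after the job is handed in, with the robot touching nothing.
Of pink_b, white_b, pink_c only 2 to 3 are there at a start; the rules pass over those that are not, and their reading is None.
At some moment in a run one of zinc_tray, red_crate may be knocked a few centimetres aside while the robot is not near it.
It also fails if it takes over 200 s, if anything falls off the work surface, if the arm or the gripper's body presses on something with over 40 N, if the wrist force passes 120 N, or if a joint passes its speed limit or range.

ROBOT

A 7-joint arm with a two-finger parallel gripper is mounted at the origin on the work surface. World frame = base frame: x ahead of the robot, y to its left, z up, the work surface at z = 0. Lengths are in m, angles in rad, forces in N, time in s.
With the tool pointing down it reaches from about 0.425 to 0.875 m from the base axis. Payload 8.4 kg.
Tool frame: the origin (TCP) lies on the mounting face of the last link; the fingertips stand 182 mm ahead of it and the grasp point (between the pads) lies 164 mm ahead of it; z points along the fingers, y is the direction in which the jaws open and shut (so a half turn about z gives the same grasp; the last joint's range is limited). The gripper opens to 87 mm and grips with 3 to 60 N. Pads are 19 mm wide; open, the fingers measure 117 mm over their backs; the gripper's body (75 mm by 190 mm) begins 51 mm behind the grasp point.
Start: joints at [-1.235, 0.333, 0.04, 1.465, -0.013, 1.343, -0.059], TCP at [0.274, 0.589, 0.405] pointing down, gripper open.
Joint ranges: [-2.58, 2.58], [-0.38, 2.09], [-1.3, 1.39], [0.25, 2.4], [-1.5, 4.64], [0.08, 2.09], [-2.65, 2.65]. Speed limits (rad/s): [2.22, 2.22, 2.79, 2.79, 3.14, 3.14, 3.14].

INTERFACE

Orientations are given as a unit quaternion [x, y, z, w].
In Python, from bench import r, cams gives the robot as it stands.
- The arm moves only by the tool step_arm, never from a script. Its argument "series" is a list that holds one entry, the list of rows, each a list of 5 numbers: the shift along the tool's x, y, z in mm, then the turn about the tool's z in rad, then the finger opening in mm, from 0 to 87. A call has exactly 5 rows; each row is the pose to reach, as a shift and turn from the pose commanded when the call began, along the tool's axes at that moment; what a row does not reach only later rows make up. A row lasts 1/12 s, in which the tool goes at most 41.7 mm and 7.16 degrees, less where a joint would pass 70% of its speed; a pose out of reach is approached as far as the arm can. A call with a gripper value outside its range is refused whole. The fingers move at their own pace and stop on an object; "grip_force" is the grip in N (left out, the last holds). Time passes only in rows, so rows that repeat a pose let the fingers close, or fill a call up. It gives the time, the measured TCP pose, the force and the opening at its end, in the units of the state.
- r.read_state(): the state, without advancing time (a new reading comes with each control period).
- cams.capture(name): name is "scene" or "side" or "wrist"; returns a dict with "color" (480x640x3 uint8, red, green, blue), "fx", "fy", "cx", "cy" (pixels), "R" (3x3) and "t" (3): a world point X has camera coordinates R X + t. Camera axes: x right, y down, z forward; pixel columns grow to the right and rows downward; lengths in m; the calibration is good to about 2 mm. A picture is of the moment at which its call begins. There is no depth.
- r.finish_job(): hands the job in, once; it reports no verdict.
The state is a dict: "clock": time; "qpos": joint angles; "dq": joint speeds; "tau": joint torques, N m; "ee_pos": TCP position; "ee_rot": TCP orientation; "contact_force": force on the tool from outside, world axes, zero at the start; "moment": the same for the moment, N m; "opening": opening from 0.0 (shut) to 1.0 (fully open).
Only numpy, scipy, OpenCV 4.12 (cv2) and the standard library are available. Lean on these libraries where they do the work, as an engineer would, in place of code of your own. Each camera call takes 0.05 s, during which the arm holds its last target.

## Working session

There is one attempt and no reset: what is moved stays moved. The work goes in short steps, Python scripts to look and compute and a tool call to move; the robot and the scene stay as the last step left them, time stands still between calls to the robot, and variables do not carry over. Pictures are saved under pics/ and viewed, and the job is handed in when it is done.

Besides the shell and the picture viewer there is one more tool, called after "Emit:" as name([rows], argument=value, ...), one row to a line, values as JSON. step_arm: Moves the arm, as the interface text tells. Its arguments: {"type":"object","properties":{"series":{"type":"array","items":{"type":"array","items":{"type":"array","items":{"type":"number"}}}},"grip_force":{"type":"number"}},"required":["series"]}

```bash
ls -la; mkdir -p pics; python3 - <<'E'
from bench import r,cams
import cv2
print(r.read_state())
for n in ["scene","side","wrist"]:
    c=cams.capture(n); cv2.imwrite(f"pics/{n}0.png",c["color"][:,:,::-1])
    print(n,c["fx"],c["fy"],c["cx"],c["cy"],c["R"],c["t"])
E
```

```text
total 12
drwxr-xr-x  3 agent agent 4096 Dec  7 07:26 .
drwxr-xr-x 23 root  root  4096 Dec  7 07:26 ..
drwxr-xr-x  2 agent agent 4096 Dec  7 07:26 pics
{'clock': 0.0, 'qpos': array([-1.23519113,  0.33394187,  0.03985841,  1.46623745, -0.01339027,
        1.34328943, -0.0585261 ]), 'dq': array([-9.47605666e-04, -1.03631222e-05,  5.62775102e-04, -2.75295187e-04,
       -4.47790661e-04,  1.55609931e-03,  5.90457139e-04]), 'tau': array([-8.29484652e-04, -6.56353283e+01,  1.33491028e+00, -4.03791940e+01,
       -5.96199464e-02,  4.48615977e-02,  1.90004021e-04]), 'ee_pos': array([0.27373629, 0.58937436, 0.40385535]), 'ee_rot': array([ 2.15706781e-01,  9.76457852e-01, -7.96636131e-04, -1.17038870e-04]), 'contact_force': array([0.42696065, 0.16074915, 0.42231548]), 'moment': array([-0.01408126, -0.00403642,  0.03712956]), 'opening': 0.9950539390937212}
scene 532.202515559502 532.202515559502 311.2116481111174 235.2845833453956 [[ 0.84314256  0.53744423 -0.01625831]
 [ 0.33172785 -0.54373572 -0.77091381]
 [-0.4231634   0.64459691 -0.63673194]] [-4.45223733e-01 -1.32622505e-03  1.38729153e+00]
side 584.1827498375015 584.1827498375015 324.36521296646293 235.2291522821688 [[-0.90278687 -0.43001762 -0.00779192]
 [-0.20425052  0.4446102  -0.87212585]
 [ 0.37849385 -0.78575226 -0.48921957]] [0.46269438 0.17221732 1.50453135]
wrist 343.7856552485253 343.7856552485253 320.0851485046451 235.87621549975407 [[ 0.42107909  0.90702251 -0.00159912]
 [ 0.88062578 -0.40840106  0.24022243]
 [ 0.21723407 -0.10256087 -0.97071655]] [-0.64912332 -0.02946019  0.39023897]
```

View pics/scene0.png

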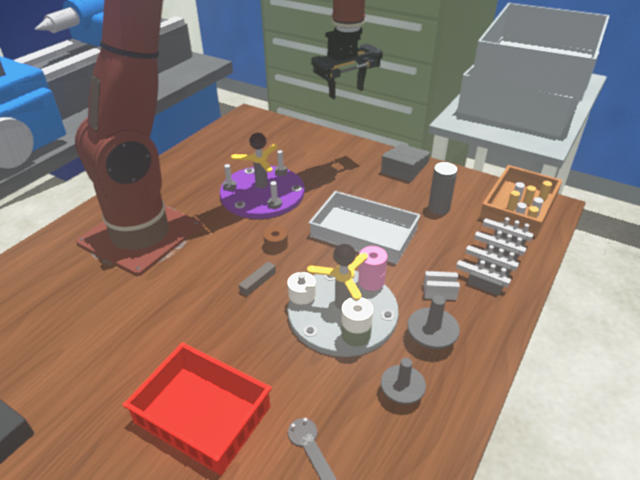

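View pics/side0.png

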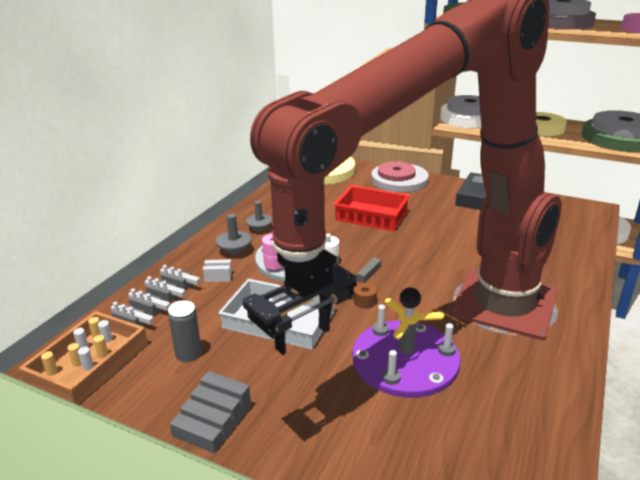

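View pics/wrist0.png

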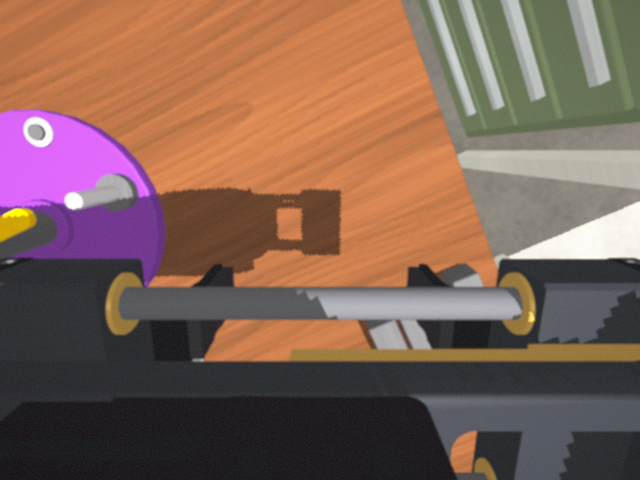

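The scene view shows the grey stand near (343,310) with its yellow keeper and black knob (344,255). White wheels are at (302,289) and (357,315), the second with something green below it. A tall pink stack is at (372,268), the tray at (365,225) and the crate at (200,405).

Look-alikes are the purple stand (262,190) with its own knob (258,141), and the brown ring (275,240). I choose the grey stand and check it in a close crop.

```bash
python3 - <<'E'
import cv2
a=cv2.imread("pics/scene0.png")[220:370,260:430]
cv2.imwrite("pics/crop0.png",cv2.resize(a,None,fx=4,fy=4,interpolation=cv2.INTER_CUBIC))
b=cv2.imread("pics/side0.png")[170:300,180:400]
cv2.imwrite("pics/crop0s.png",cv2.resize(b,None,fx=3.5,fy=3.5,interpolation=cv2.INTER_CUBIC))
E
```

```text
(no output)
```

View pics/crop0.png

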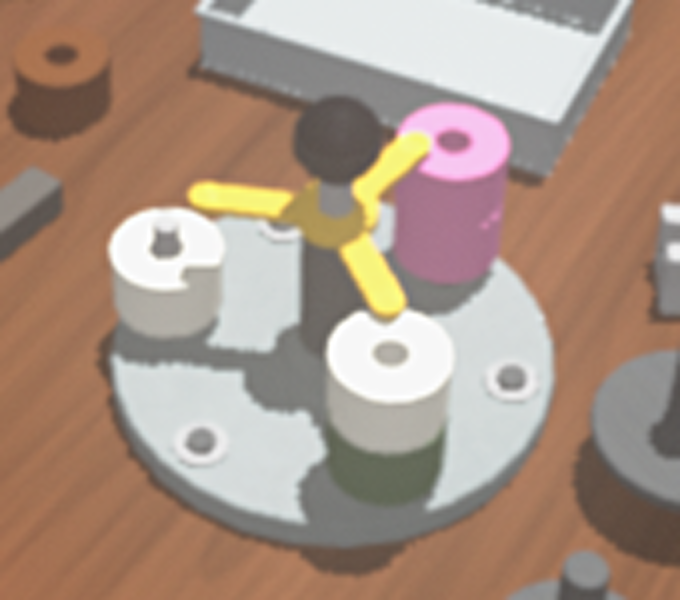

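View pics/crop0s.png

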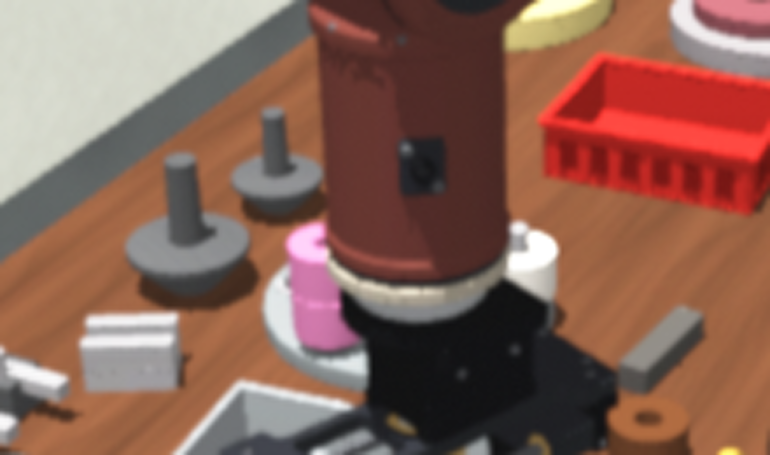

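The crop shows three occupied posts on the grey stand: a pink pair (side view shows the seam between them), a single white, and a white on the green. The keeper arms are over the posts, so it is locked. That makes 2 pink and 2 white wheels to move. Next I measure.

```bash
cat > h.py <<'E'
import numpy as np, cv2
from scipy.spatial.transform import Rotation as Ro
def ray(c,u,v):
    R=np.array(c["R"]);t=np.array(c["t"])
    d=R.T@np.array([(u-c["cx"])/c["fx"],(v-c["cy"])/c["fy"],1.0]); return -R.T@t,d
def onz(c,u,v,z):
    o,d=ray(c,u,v); return o+d*(z-o[2])/d[2]
def proj(c,X):
    p=np.array(c["R"])@np.array(X)+np.array(c["t"]); return c["fx"]*p[0]/p[2]+c["cx"],c["fy"]*p[1]/p[2]+c["cy"]
def blobs(m,amin=60):
    n,l,s,ce=cv2.connectedComponentsWithStats(m.astype(np.uint8)); return [(s[i],ce[i],l==i) for i in range(1,n) if s[i][4]>=amin]
E
python3 - <<'E'
from h import *
from bench import r,cams
c=cams.capture("scene"); im=c["color"]; hsv=cv2.cvtColor(im,cv2.COLOR_RGB2HSV).astype(int)
H,S,V=hsv[...,0],hsv[...,1],hsv[...,2]
k=np.zeros(H.shape,bool);k[235:275,325:365]=1
dark=k&(V<80)
for s,ce,m in blobs(dark,40): print("knob",s,ce,onz(c,*ce,.17)); 
# grey disc
z=(S<40)&(V>90)
masks={"pink":(H>140)&(H<175)&(S>50)&(V>120),"red":((H<5)|(H>174))&(S>180)&(V>120),"yellow":(H>20)&(H<32)&(S>120)&(V>180),"brightwhite":(S<20)&(V>225)}
for n,m in masks.items():
    for s,ce,mm in blobs(m,60): print(n,s,ce.round(1))
for p in [(302,282),(357,308),(373,255)]: print(im[p[1],p[0]],hsv[p[1],p[0]])
E
```

```text
pink [359 246  29  45 981] [372.9 268.8]
red [  123   345   148   130 10696] [199.  406.2]
yellow [231 154  16   5  65] [238.5 155.9]
yellow [345 254  22  45 315] [354.1 276.7]
yellow [307 266  26   9 158] [319.9 269.6]
brightwhite [49  8 24 10 78] [60.7 12.4]
brightwhite [161  16  21  11  79] [170.6  20.4]
brightwhite [ 16  41  56  22 257] [43.  51.6]
brightwhite [500  41  91  17 290] [545.2  48.9]
brightwhite [ 42  49  57  25 299] [69.6 60.7]
brightwhite [435 162  22  12 209] [445.5 167.9]
brightwhite [  9 203  35  16 253] [ 25.2 209.9]
brightwhite [ 320  208   99   42 1795] [366.6 228. ]
brightwhite [ 37 215  16  11  77] [ 45.  220.1]
brightwhite [485 219  39  15 100] [503.5 226. ]
brightwhite [  2 227  14  10  64] [  7.5 231.3]
brightwhite [476 232  49  19 130] [499.3 240.8]
brightwhite [467 246  51  20 146] [491.4 255.4]
brightwhite [458 261  52  21 160] [482.6 271. ]
brightwhite [555 270  12  16  91] [560.4 278. ]
brightwhite [288 272  29  20 353] [300.9 281.5]
brightwhite [426 272  31   4  96] [441.  273.6]
brightwhite [428 281  31   5  99] [442.7 283.3]
brightwhite [564 287  15   8  64] [570.9 290.3]
brightwhite [566 290  51  26 560] [588.4 303.7]
brightwhite [342 298  32  23 513] [357.6 308.8]
brightwhite [  507   306   133   174 11353] [588.4 402.9]
brightwhite [549 466  19  10  69] [555.5 471.3]
[137 134 132] [ 12   9 137]
[182 178 170] [ 20  17 182]
[166 115 139] [166  78 166]
```

```bash
python3 - <<'E'
from h import *
from bench import r,cams
c=cams.capture("scene"); im=c["color"]; hsv=cv2.cvtColor(im,cv2.COLOR_RGB2HSV).astype(int)
H,S,V=hsv[...,0],hsv[...,1],hsv[...,2]
def box(u0,v0,u1,v1):
    k=np.zeros(H.shape,bool);k[v0:v1,u0:u1]=1;return k
def fe(m,z,name):
    b=max(blobs(m,20),key=lambda q:q[0][4]); pts=cv2.findContours(b[2].astype(np.uint8),0,1)[0][0]
    e=cv2.fitEllipse(cv2.convexHull(pts)); P=onz(c,*e[0],z); print(name,b[0],np.round(e[0],1),np.round(e[1],1),P.round(4)); return P
K=fe(box(328,240,362,268)&(V<95),.17,"knob")
print(V[245:270:3,335:355:3])
W1=fe((S<25)&(V>215)&box(285,268,320,295),.072,"w1")
W2=fe((S<25)&(V>215)&box(338,292,376,325),.112,"w2")
P=fe((H>140)&(H<178)&(V>225)&box(355,240,390,270),.112,"p")
red=((H<6)|(H>172))&(S>150)
b=max(blobs(red),key=lambda q:q[0][4]);pts=cv2.findContours(b[2].astype(np.uint8),0,1)[0][0]
print(cv2.approxPolyDP(cv2.convexHull(pts),4,True).reshape(-1,2).tolist())
for n,X in [("w1",W1),("w2",W2),("p",P)]:
    d=X[:2]-K[:2];print(n,np.hypot(*d),np.degrees(np.arctan2(d[1],d[0])))
q=Ro.from_quat(r.read_state()["ee_rot"]).as_matrix();print(q.round(3))
E
python3 - <<'E'
import cv2
a=cv2.imread("pics/scene0.png")
cv2.imwrite("pics/tray0.png",cv2.resize(a[185:275,300:430],None,fx=6,fy=6,interpolation=cv2.INTER_CUBIC))
cv2.imwrite("pics/crate0.png",cv2.resize(a[340:480,120:280],None,fx=4,fy=4,interpolation=cv2.INTER_CUBIC))
E
```

```text
knob [334 245  21  20 202] [343.8 254.3] [19.7 20.4] [0.5817 0.0418 0.17  ]
[[107 115  92  93  95 117 139]
 [113  92  94  99  99  95 112]
 [ 88  92  95  97  97  96  93]
 [ 89  91  94  97  96  95  94]
 [ 92  90  93  94  94  94  93]
 [106  92  96  95  98  93 137]
 [170 103  93  94  92 140 252]
 [170 183 131 121 150 250 248]
 [171 171 140 143 145 252 250]]
w1 [288 272  32  23 455] [307.8 283.2] [22.1 42.5] [0.5093 0.0179 0.072 ]
w2 [342 297  34  28 615] [368.5 309.8] [27.6 55.1] [ 0.6706 -0.0155  0.112 ]
p [359 246  28  19 322] [372.9 255. ] [18.6 27.6] [0.6047 0.1299 0.112 ]
[[181, 342], [271, 387], [269, 407], [221, 475], [134, 423], [122, 404]]
w1 0.07623534974406987 -161.70852333969503
w2 0.10571231697748305 -32.79821284251641
p 0.0910733967299271 75.37097089901465
[[-0.907  0.421 -0.   ]
 [ 0.421  0.907 -0.001]
 [-0.    -0.001 -1.   ]]
```

View pics/tray0.png

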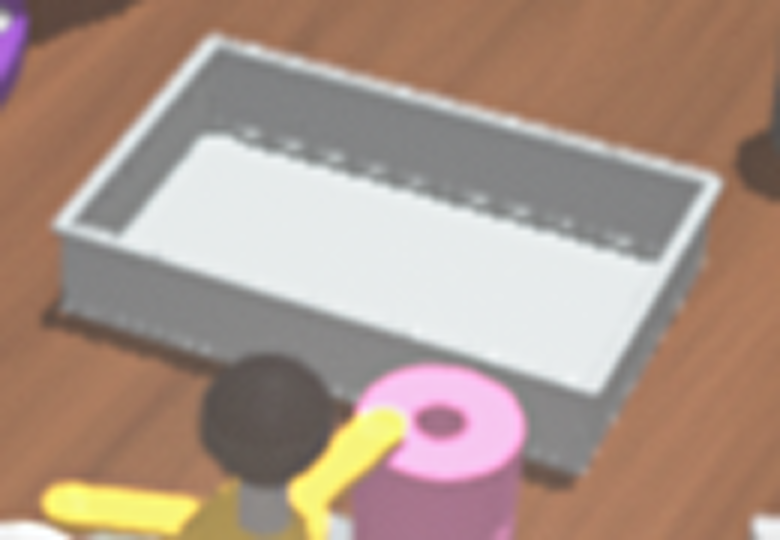

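View pics/crate0.png

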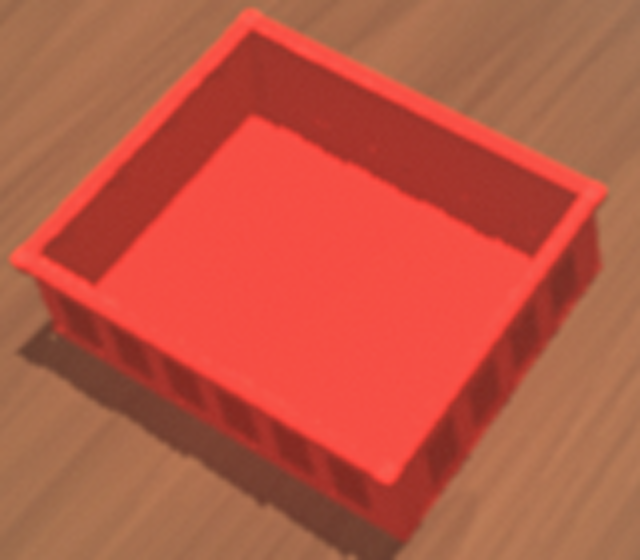

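```bash
python3 - <<'E'
from h import *
from bench import r,cams
c=cams.capture("scene")
K=onz(c,343.8,254.3,.17)
for n,u,v,z in [("w1",301.5,282,.072),("w2",357.3,308.5,.112),("p",372.9,255,.112)]:
    X=onz(c,u,v,z);d=X[:2]-K[:2];print(n,X.round(4),np.hypot(*d),np.degrees(np.arctan2(d[1],d[0])))
for n,pts,z in [("tray",[(335.5,191.3),(420,215.3),(401,252),(309.7,222.7)],.045),("crate",[(182.5,342.5),(271.5,387.3),(218.7,460.7),(123.7,405)],.06)]:
    X=np.array([onz(c,u,v,z)[:2] for u,v in pts]);print(n,X.round(4).tolist(),X.mean(0));e=np.roll(X,-1,0)-X;print(np.hypot(*e.T),np.degrees(np.arctan2(e[:,1],e[:,0])))
for n,u,v in [("arm",403/4+260,145/4+220),("arm",195/4+260,192/4+220),("arm",395/4+260,305/4+220)]:
    X=onz(c,u,v,.122);d=X[:2]-K[:2];print(X,np.hypot(*d),np.degrees(np.arctan2(d[1],d[0])))
E
```

```text
w1 [0.4959 0.0139 0.072 ] 0.0901929919212337 -162.0007719343364
w2 [ 0.6506 -0.0237  0.112 ] 0.09509696671220666 -43.514114134651614
p [0.6047 0.1298 0.112 ] 0.09097973609282567 75.3266248453706
tray [[0.3667, 0.3774], [0.6053, 0.3968], [0.6246, 0.2426], [0.3812, 0.2247]] [0.4944262  0.31036095]
[0.23938329 0.15548037 0.24404396 0.15337132] [   4.66513538  -82.87137144 -175.79944477   95.42364065]
crate [[0.3835, -0.2367], [0.5901, -0.2278], [0.5986, -0.3834], [0.3917, -0.3937]] [ 0.49098528 -0.31040981]
[0.20687248 0.15576783 0.2071547  0.15716628] [   2.46818276  -86.88103199 -177.14420351   93.01201727]
[0.58937527 0.10255847 0.122     ] 0.06127768818291058 82.78317447626752
[0.51517028 0.01442592 0.122     ] 0.07190740907524937 -157.6529642976181
[ 0.6416926  -0.00230645  0.122     ] 0.07445965299482793 -36.29197288815377
```

```bash
python3 - <<'E'
from h import *
from bench import r,cams
c=cams.capture("scene")
for n,u,v,z in [("oilcan top",443,168,.13),("purple knob",258,141,.17),("bigad",437,279+5,.12),("vee?",441,285,.04),("vee2",404,160,.05),("ring",275,236,.04),("stick",258,277,.025),("pin",302,433,.0),("w1 stand ctr",343,310,.02)]:
    X=onz(c,u,v,z);print(n,X.round(3))
w=cams.capture("wrist");print(-np.array(w["R"]).T@w["t"])
E
```

```text
oilcan top [0.611 0.505 0.13 ]
purple knob [0.162 0.316 0.17 ]
bigad [0.757 0.111 0.12 ]
vee? [0.744 0.194 0.04 ]
vee2 [0.46  0.612 0.05 ]
ring [0.333 0.141 0.04 ]
stick [0.374 0.014 0.025]
pin [ 0.665 -0.245  0.   ]
w1 stand ctr [0.589 0.033 0.02 ]
[0.2145594  0.61687828 0.38544655]
```

```bash
cat >> h.py <<'E'
def plan(x,y,zg,yaw):
    """grasp-point target (m), jaw yaw deg -> tool shift mm, turn rad, from measured pose"""
    from bench import r
    s=r.read_state();R=Ro.from_quat(s["ee_rot"]).as_matrix();p=np.array(s["ee_pos"])
    d=R.T@(np.array([x,y,zg+.164])-p)*1000
    cy=np.degrees(np.arctan2(R[1,1],R[0,1])); a=-np.radians((yaw-cy+180)%360-180)
    print("t%.1f q7 %.2f grasp"%(s["clock"],s["qpos"][6]),(p+R[:,2]*.164).round(4),"yaw %.1f"%cy,"F",np.round(s["contact_force"],1),"op %.1f"%(s["opening"]*87))
    print(" shift",d.round(1),"n",round(float(np.linalg.norm(d))),"turn %.3f (%.0f deg)"%(a,np.degrees(a)), "tilt ok" if R[2,2]<-.999 else R)
E
python3 -c "
from h import *
plan(.582,.042,.27,-30)"
```

```text
t0.4 q7 -0.06 grasp [0.2738 0.5894 0.2406] yaw 65.1 F [ 0.5  0.6 -0.2] op 86.9
 shift [-510.1 -366.7  -29.3] n 629 turn 1.660 (95 deg) tilt ok
```

Emit:
step_arm([
  [[-30,-20,-10,0,87],[-65,-45,-20,0,87],[-100,-70,-30,0,87],[-135,-95,-30,0,87],[-165,-118,-30,0,87]],
])

```text
clock: 0.82
ee_pos: [0.3735, 0.4133, 0.4356]
ee_rot: [0.216, 0.976, 0.001, 0.0]
contact_force: [0.8, 1.0, 0.2]
opening: 0.999
```

Emit:
step_arm([
  [[-33,-23,0,0,87],[-66,-47,0,0,87],[-99,-70,0,0,87],[-132,-94,0,0,87],[-165,-118,0,0,87]],
])

```text
clock: 1.23
ee_pos: [0.4731, 0.2365, 0.4351]
ee_rot: [0.216, 0.976, 0.0, 0.0]
contact_force: [1.6, 0.5, -0.3]
opening: 0.998
```

Emit:
step_arm([
  [[-10,-10,0,0.1,87],[-10,-10,0,0.22,87],[-10,-10,0,0.34,87],[-10,-10,0,0.46,87],[-10,-10,0,0.58,87]],
])

```text
clock: 1.65
ee_pos: [0.4775, 0.225, 0.4349]
ee_rot: [0.489, 0.872, 0.0, 0.0]
contact_force: [-0.5, 0.1, -0.9]
opening: 1.0
```

```bash
python3 -c "
from h import *
plan(.582,.042,.27,-30)
from bench import cams
for n in ['wrist','scene']:
  c=cams.capture(n); cv2.imwrite(f'pics/{n}1.png',c['color'][:,:,::-1])"
```

```text
t1.6 q7 0.05 grasp [0.4775 0.2251 0.2709] yaw 31.5 F [-0.5  0.1 -0.9] op 87.0
 shift [-210.7   -6.5    0.9] n 211 turn 1.073 (61 deg) tilt ok
```

View pics/wrist1.png

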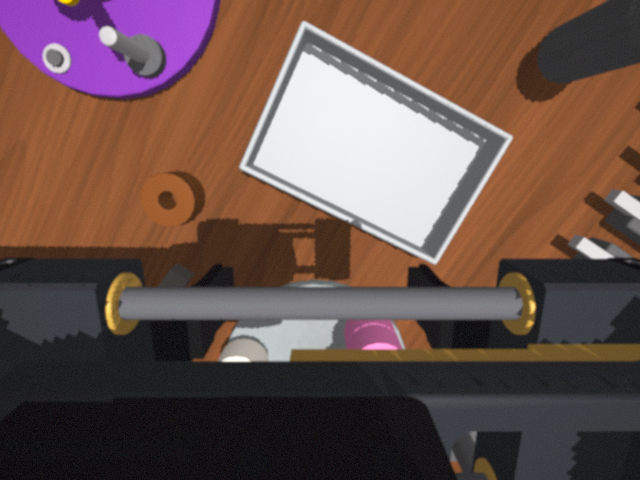

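The wrist view shows the tray cleanly, with rim corners at about (305,22), (511,138), (436,263) and (241,168).

```bash
python3 -c "
from h import *
from bench import cams
c=cams.capture('wrist')
X=np.array([onz(c,u,v,.045)[:2] for u,v in [(305,22),(511,138),(436,263),(241,168)]]);print(X.round(4).tolist(),X.mean(0));e=np.roll(X,-1,0)-X;print(np.hypot(*e.T),np.degrees(np.arctan2(e[:,1],e[:,0])))
"
```

```text
[[0.3674, 0.3753], [0.6047, 0.3957], [0.6196, 0.2446], [0.381, 0.2215]] [0.49317231 0.30927111]
[0.23822171 0.15175148 0.23967337 0.15445988] [   4.90247124  -84.37422336 -174.44733888   95.08031623]
```

Emit:
step_arm([
  [[-35,0,0,0.1,87],[-75,-2,0,0.22,87],[-115,-4,0,0.34,87],[-155,-6,0,0.46,87],[-195,-6,0,0.58,87]],
])

```text
clock: 2.22
ee_pos: [0.5756, 0.0545, 0.4351]
ee_rot: [0.716, 0.698, 0.0, 0.0]
contact_force: [1.7, 0.2, 0.3]
opening: 0.998
```

```bash
python3 -c "
from h import *
plan(.582,.042,.27,-30)"
```

```text
t2.2 q7 -0.11 grasp [0.5758 0.0545 0.2711] yaw -1.4 F [1.7 0.2 0.3] op 86.8
 shift [-12.3   6.7   1.1] n 14 turn 0.499 (29 deg) tilt ok
```

Emit:
step_arm([
  [[-6,3,0,0.1,87],[-12,7,0,0.22,87],[-12,7,0,0.34,87],[-12,7,0,0.46,87],[-12,7,0,0.5,87]],
])

```text
clock: 2.63
ee_pos: [0.5821, 0.0441, 0.4347]
ee_rot: [0.867, 0.499, -0.0, 0.0]
contact_force: [0.4, 0.7, 0.2]
opening: 1.002
```

```bash
python3 -c "
from h import *
plan(.582,.042,.17,-30)
from bench import cams
for n in ['wrist','scene','side']:
  c=cams.capture(n); cv2.imwrite(f'pics/{n}2.png',c['color'][:,:,::-1])"
```

```text
t2.6 q7 -0.58 grasp [0.582  0.0441 0.2707] yaw -30.2 F [0.4 0.7 0.2] op 87.2
 shift [ -1.8   1.  100.7] n 101 turn -0.003 (-0 deg) tilt ok
```

View pics/wrist2.png

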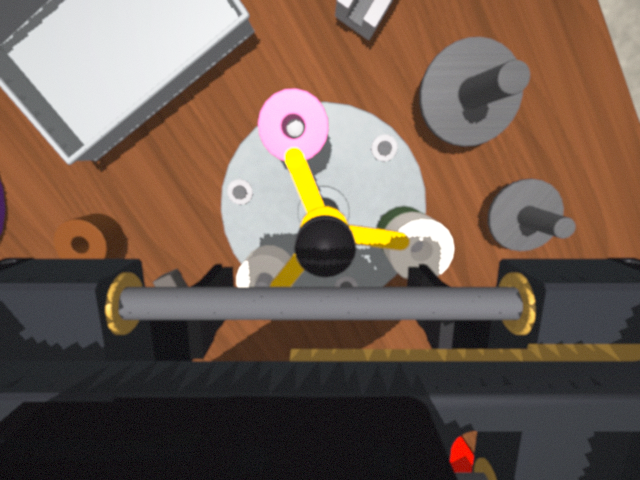

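View pics/scene2.png

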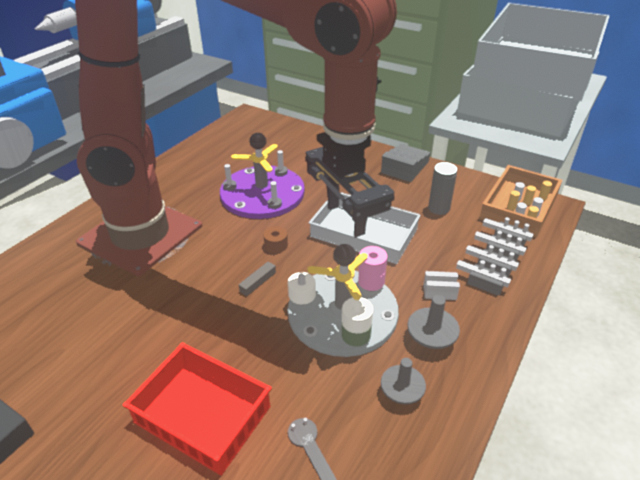

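View pics/side2.png

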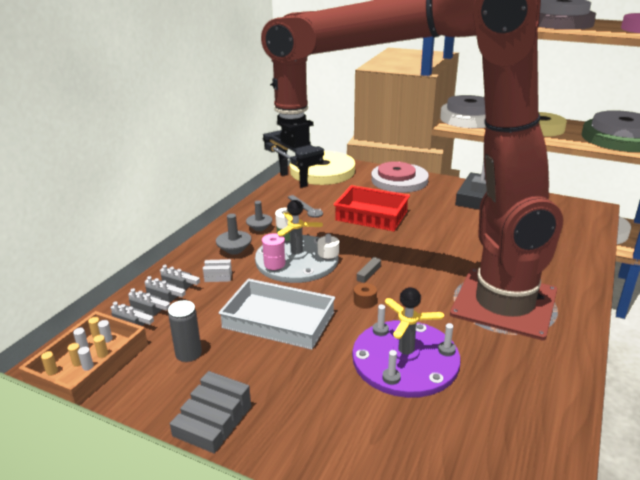

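The wrist view shows the knob at (325,246), the pink top at (293,126) with an arm over it, and the white-on-green at (418,245). From the side view the knob is at (295,207). Next I cross-check these between views.

```bash
python3 - <<'E'
from h import *
from bench import r,cams
c=cams.capture("wrist"); im=c["color"]; hsv=cv2.cvtColor(im,cv2.COLOR_RGB2HSV).astype(int)
H,S,V=hsv[...,0],hsv[...,1],hsv[...,2]
def box(u0,v0,u1,v1):
    k=np.zeros(H.shape,bool);k[v0:v1,u0:u1]=1;return k
def fit(m):
    b=max(blobs(m,20),key=lambda q:q[0][4]); pts=cv2.findContours(b[2].astype(np.uint8),0,1)[0][0]
    return cv2.fitEllipse(cv2.convexHull(pts))
e=fit(box(285,205,365,275)&(V<70)); K=onz(c,*e[0],.17);print("knob",np.round(e[0]+e[1],1),K.round(4))
e=fit(box(250,80,335,165)&(H>140)&(H<178)&(V>225)); P=onz(c,*e[0],.112);print("pink",np.round(e[0]+e[1],1),P.round(4));
d=P-K;print(np.hypot(*d[:2]),np.degrees(np.arctan2(d[1],d[0])))
for uv in [(293,155),(402,241)]:
    X=onz(c,*uv,.122);d=X-K;print("arm",X.round(4),np.hypot(*d[:2]),np.degrees(np.arctan2(d[1],d[0])))
# wheel white top right extents
X=onz(c,423,247,.112);d=X-K;print("white",X,np.hypot(*d[:2]),np.degrees(np.arctan2(d[1],d[0])))
# disc: light gray
s=cams.capture("side");ims=s["color"];g=ims.max(2)
m=np.zeros(g.shape,bool);m[198:217,285:306]=1
b=[q for q in blobs(m&(g<90),20)]
for q in b: print("side knob",q[0],q[1],onz(s,*q[1],.17))
E
```

```text
knob [325.  247.3  59.4  60.9] [0.5829 0.0388 0.17  ]
pink [293.8 125.   71.2  73.6] [0.6053 0.1302 0.112 ]
0.0941093814642624 76.21643242663642
arm [0.5929 0.1091 0.122 ] 0.07105918619715719 81.92187024499366
arm [ 0.6386 -0.0021  0.122 ] 0.0691075203375538 -36.286232273369734
white [ 0.65358559 -0.0202906   0.112     ] 0.09212857386520866 -39.87323977313729
side knob [287 200  17  16 197] [294.87817259 207.29441624] [0.58187967 0.04027739 0.17      ]
```

```bash
python3 -c "
from h import *
plan(.582,.0405,.17,-30)"
```

```text
t2.9 q7 -0.57 grasp [0.5819 0.0444 0.2707] yaw -29.8 F [-0.  -0.6  0.2] op 87.0
 shift [ -3.3   2.  100.7] n 101 turn 0.004 (0 deg) tilt ok
```

Emit:
step_arm([
  [[-3,2,20,0,87],[-3,2,45,0,87],[-3,2,70,0,87],[-3,2,90,0,87],[-3,2,100.5,0,87]],
])

```text
clock: 3.3
ee_pos: [0.5814, 0.0408, 0.3318]
ee_rot: [0.865, 0.501, -0.001, -0.0]
contact_force: [-1.3, -0.7, -0.2]
opening: 1.001
```

Emit:
step_arm([
  [[0,0,0,0,60],[0,0,0,0,40],[0,0,0,0,20],[0,0,0,0,20],[0,0,0,0,20]],
], grip_force=45)

```text
clock: 3.72
ee_pos: [0.5826, 0.0407, 0.3355]
ee_rot: [0.866, 0.5, 0.001, 0.0]
contact_force: [0.4, -0.2, 0.2]
opening: 0.709
```

```bash
python3 -c "
from h import *
plan(.582,.0405,.17,30)
from bench import cams
for n in ['scene']:
  c=cams.capture(n); cv2.imwrite(f'pics/{n}3.png',cv2.resize(c['color'][200:360,250:450,::-1],None,fx=4,fy=4))"
```

```text
t3.7 q7 -0.53 grasp [0.5829 0.0408 0.1715] yaw -30.0 F [ 0.4 -0.2  0.2] op 61.7
 shift [-0.5 -0.4  1.5] n 2 turn -1.047 (-60 deg) tilt ok
```

View pics/scene3.png

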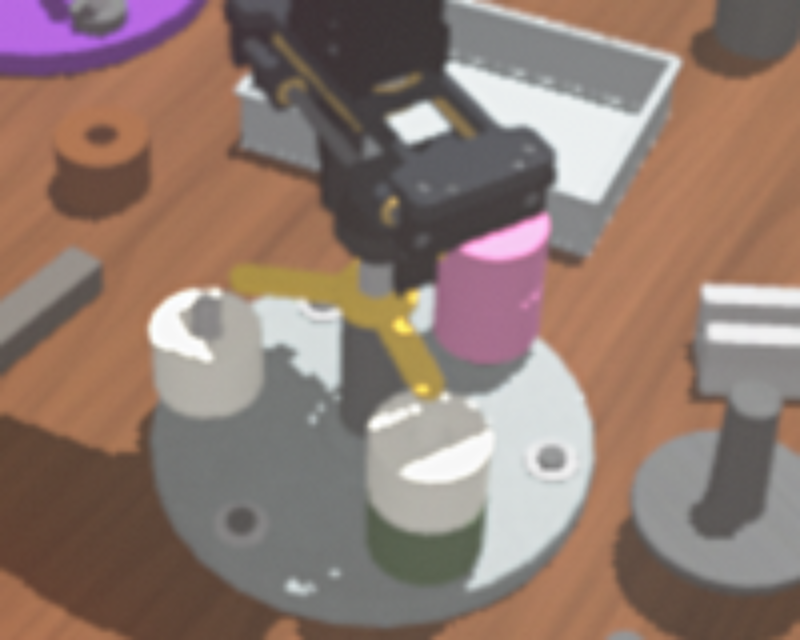

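The fingers are still closing at 62 mm, so I give them more time.

Emit:
step_arm([
  [[0,0,1,0,20],[0,0,1,0,20],[0,0,1,0,20],[0,0,1,0,20],[0,0,1,0,20]],
], grip_force=45)

```text
clock: 4.18
ee_pos: [0.5831, 0.0401, 0.3337]
ee_rot: [0.866, 0.5, 0.001, 0.001]
contact_force: [6.2, -1.9, -3.2]
opening: 0.505
```

Emit:
step_arm([
  [[0,0,0,0,20],[0,0,0,0,20],[0,0,0,0,20],[0,0,0,0,20],[0,0,0,0,20]],
])

```text
clock: 4.6
ee_pos: [0.5831, 0.0402, 0.3336]
ee_rot: [0.866, 0.5, 0.001, 0.001]
contact_force: [7.2, -2.4, -3.3]
opening: 0.501
```

```bash
python3 -c "
from h import *
plan(.582,.0405,.17,30)"
```

```text
t4.6 q7 -0.53 grasp [0.5836 0.04   0.1696] yaw -30.0 F [ 7.2 -2.4 -3.3] op 43.6
 shift [-0.2 -1.1 -0.4] n 1 turn -1.048 (-60 deg) tilt ok
```

Emit:
step_arm([
  [[0,-1,0,-0.08,20],[0,-1,0,-0.18,20],[0,-1,0,-0.28,20],[0,-1,0,-0.38,20],[0,-1,0,-0.48,20]],
])

```text
clock: 5.02
ee_pos: [0.5827, 0.0402, 0.3337]
ee_rot: [0.721, 0.693, 0.001, 0.002]
contact_force: [11.5, -2.7, -6.2]
opening: 0.501
```

```bash
python3 -c "
from h import *
from bench import r
plan(.582,.0405,.17,30);print(r.read_state()['moment'])"
```

```text
t5.0 q7 -0.07 grasp [0.5835 0.04   0.1697] yaw -2.3 F [11.5 -2.7 -6.2] op 43.6
 shift [ 0.2 -0.7 -0.3] n 1 turn -0.564 (-32 deg) tilt ok
[-0.60206184 -2.10304262 -0.2809457 ]
```

Emit:
step_arm([
  [[0,0,0,-0.08,20],[0,0,0,-0.17,20],[0,0,0,-0.26,20],[0,0,0,-0.34,20],[0,0,0,-0.4,20]],
])

```text
clock: 5.43
ee_pos: [0.5828, 0.0402, 0.3337]
ee_rot: [0.57, 0.822, 0.001, 0.002]
contact_force: [12.2, -3.1, -6.2]
opening: 0.503
```

```bash
python3 -c "
from h import *
from bench import r,cams
plan(.582,.0405,.17,30);print(r.read_state()['moment'])
c=cams.capture('scene'); cv2.imwrite(f'pics/scene4.png',cv2.resize(c['color'][200:360,250:450,::-1],None,fx=4,fy=4))"
```

```text
t5.4 q7 0.31 grasp [0.5835 0.04   0.1697] yaw 20.6 F [12.2 -3.1 -6.2] op 43.8
 shift [ 0.5 -0.6 -0.3] n 1 turn -0.165 (-9 deg) tilt ok
[-0.66302836 -2.1058974  -0.26074948]
```

View pics/scene4.png

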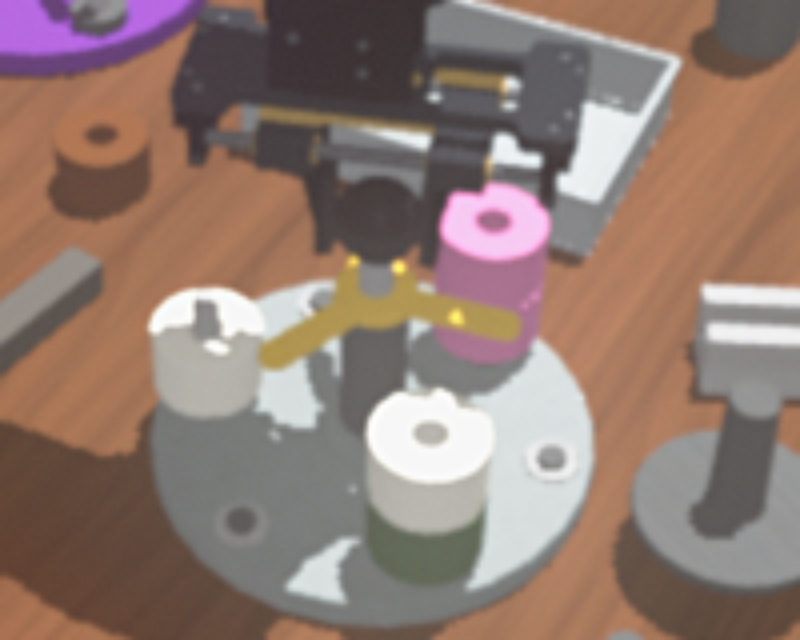

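The keeper turns with the knob, at about 0.27 N m. I go on to the stop and watch the moment.

Emit:
step_arm([
  [[0,0,0,-0.03,20],[0,0,0,-0.06,20],[0,0,0,-0.09,20],[0,0,0,-0.1,20],[0,0,0,-0.1,20]],
])

```text
clock: 5.9
ee_pos: [0.5827, 0.0403, 0.3336]
ee_rot: [0.53, 0.848, 0.001, 0.002]
contact_force: [10.2, -0.8, -5.7]
opening: 0.501
```

```bash
python3 -c "
from h import *
from bench import r,cams
plan(.582,.0405,.17,30);print(r.read_state()['moment'])"
```

```text
t5.9 q7 0.41 grasp [0.5835 0.0402 0.1697] yaw 26.0 F [10.2 -0.8 -5.7] op 43.6
 shift [ 0.5 -0.6 -0.4] n 1 turn -0.069 (-4 deg) tilt ok
[-0.49973546 -2.03857637 -0.62605844]
```

Emit:
step_arm([
  [[0,0,0,-0.03,20],[0,0,0,-0.06,20],[0,0,0,-0.08,20],[0,0,0,-0.09,20],[0,0,0,-0.09,20]],
])

```text
clock: 6.32
ee_pos: [0.5824, 0.041, 0.3336]
ee_rot: [0.491, 0.871, 0.001, 0.002]
contact_force: [8.8, 1.0, -3.9]
opening: 0.502
```

```bash
python3 -c "
from h import *
from bench import r,cams
plan(.582,.0405,.17,30);print(r.read_state()['moment'])"
```

```text
t6.3 q7 0.49 grasp [0.583  0.041  0.1696] yaw 31.2 F [ 8.8  1.  -3.9] op 43.7
 shift [-0.2 -0.6 -0.4] n 1 turn 0.021 (1 deg) tilt ok
[ 0.04192951 -1.64745906 -1.00513732]
```

The moment has risen to 1.0 N m, so it is against the open stop. I release and rise.

Emit:
step_arm([
  [[0,0,0,0,60],[0,0,0,0,87],[0,0,0,0,87],[0,0,0,0,87],[0,0,0,0,87]],
])

```text
clock: 6.73
ee_pos: [0.5812, 0.0412, 0.3332]
ee_rot: [0.49, 0.872, -0.0, -0.0]
contact_force: [-0.4, 0.2, -0.1]
opening: 0.797
```

Emit:
step_arm([
  [[0,0,0,0,87],[0,0,0,0,87],[0,0,-20,0,87],[0,0,-50,0,87],[0,0,-80,0,87]],
])

```text
clock: 7.15
ee_pos: [0.581, 0.0412, 0.4135]
ee_rot: [0.49, 0.872, -0.001, -0.001]
contact_force: [1.3, 0.3, 0.9]
opening: 0.993
```

Emit:
step_arm([
  [[-10,0,-10,0,87],[-30,0,-20,0,87],[-60,0,-20,0,87],[-80,0,-20,0,87],[-90,0,-20,0,87]],
])

```text
clock: 7.57
ee_pos: [0.6287, -0.0385, 0.4334]
ee_rot: [0.491, 0.871, -0.0, 0.001]
contact_force: [-1.1, 0.5, -0.2]
opening: 0.999
```

```bash
python3 -c "
from h import *
from bench import r,cams
plan(.6027,.1301,.2,-13)
for n in ['wrist','scene']:
  c=cams.capture(n); cv2.imwrite(f'pics/{n}5.png',c['color'][:,:,::-1])"
```

```text
t7.6 q7 0.64 grasp [ 0.6288 -0.0387  0.2694] yaw 31.1 F [-1.1  0.5 -0.2] op 86.9
 shift [157.9  64.9  69.2] n 184 turn 0.770 (44 deg) tilt ok
```

View pics/wrist5.png

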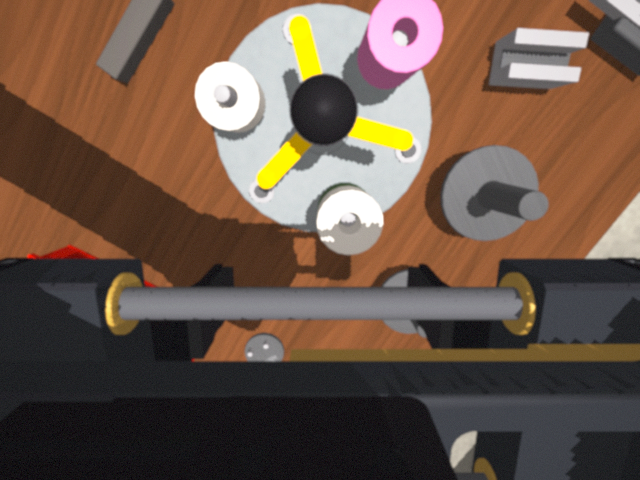

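View pics/scene5.png

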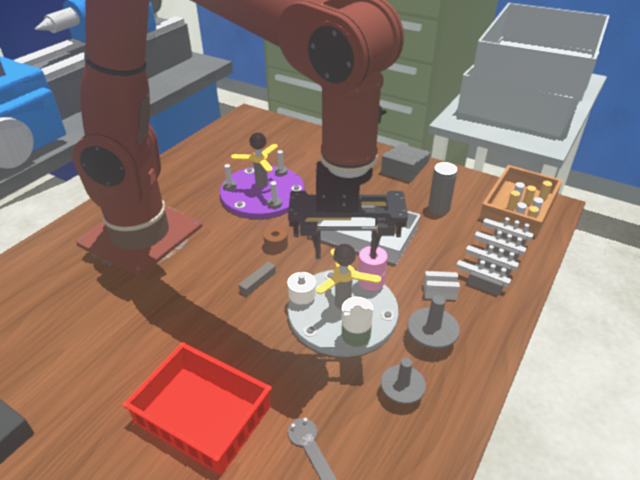

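The wrist view now shows all three arms over the plain bolt heads between the posts, with tips near (299,22), (408,140) and (264,184). The wheel tops are clear. I measure wheels and arms from here.

```bash
python3 - <<'E'
from h import *
from bench import r,cams
c=cams.capture("wrist"); im=c["color"]; hsv=cv2.cvtColor(im,cv2.COLOR_RGB2HSV).astype(int)
H,S,V=hsv[...,0],hsv[...,1],hsv[...,2]
def box(u0,v0,u1,v1):
    k=np.zeros(H.shape,bool);k[v0:v1,u0:u1]=1;return k
def fit(m):
    b=max(blobs(m,20),key=lambda q:q[0][4]); pts=cv2.findContours(b[2].astype(np.uint8),0,1)[0][0]
    return cv2.fitEllipse(cv2.convexHull(pts))
e=fit(box(285,65,365,150)&(V<70)); K=onz(c,*e[0],.17);print("knob",np.round(e[0]+e[1],1),K.round(4))
K=np.array([.582,.0405,.17])
for n,m,z in [("pink",box(355,0,450,95)&(H>140)&(H<178)&(V>225),.112),("w1",box(185,55,270,140)&(S<25)&(V>225),.072)]:
    e=fit(m);X=onz(c,*e[0],z);d=X-K;print(n,np.round(e[0]+e[1],1),X.round(4),np.hypot(*d[:2]),np.degrees(np.arctan2(d[1],d[0])))
for n,uv,z in [("w2",(350,220),.112),("w2post",(349,219),.092),("arm",(298,22),.122),("arm",(407,140),.122),("arm",(265,183),.122)]:
    X=onz(c,*uv,z);d=X-K;print(n,X.round(4),np.hypot(*d[:2]),np.degrees(np.arctan2(d[1],d[0])))
E
```

```text
knob [322.9 111.8  65.1  69.1] [0.5828 0.0409 0.17  ]
pink [404.8  32.3  74.8  83.9] [0.6046 0.1302 0.112 ] 0.09247206643075429 75.88480785921554
w1 [227.1  97.1  63.4  69. ] [0.495  0.0148 0.072 ] 0.09077474694050873 -163.52652847958205
w2 [ 0.6482 -0.0195  0.112 ] 0.08932786389218778 -42.20216870772186
w2post [ 0.6504 -0.0217  0.092 ] 0.09244350046679027 -42.28791314677555
arm [0.531  0.0905 0.122 ] 0.07144190955807259 135.57001436371752
arm [0.6506 0.0621 0.122 ] 0.07197036403945042 17.5024546771751
arm [ 0.5681 -0.0284  0.122 ] 0.07031812784227433 -101.36579963677822
```

Emit:
step_arm([
  [[30,12,0,0.1,87],[65,26,0,0.22,87],[100,40,0,0.34,87],[135,55,0,0.46,87],[158,65,0,0.58,87]],
])

```text
clock: 8.13
ee_pos: [0.5995, 0.1392, 0.4331]
ee_rot: [0.719, 0.695, 0.0, -0.001]
contact_force: [-0.1, 0.4, -0.7]
opening: 1.0
```

Emit:
step_arm([
  [[0,0,0,0.1,87],[0,0,0,0.18,87],[0,0,0,0.18,87],[0,0,0,0.18,87],[0,0,0,0.18,87]],
])

```text
clock: 8.55
ee_pos: [0.6012, 0.1335, 0.4333]
ee_rot: [0.778, 0.629, 0.0, -0.0]
contact_force: [0.4, 0.1, 0.5]
opening: 1.0
```

```bash
python3 -c "
from h import *
plan(.604,.130,.097,-13)"
```

```text
t8.6 q7 -0.40 grasp [0.6011 0.1336 0.2693] yaw -12.1 F [0.4 0.1 0.5] op 87.0
 shift [ -2.9   3.6 172.3] n 172 turn 0.016 (1 deg) tilt ok
```

Emit:
step_arm([
  [[-3,3.5,20,0.01,87],[-3,3.5,45,0.01,87],[-3,3.5,70,0.01,87],[-3,3.5,90,0.01,87],[-3,3.5,100,0.01,87]],
])

```text
clock: 8.97
ee_pos: [0.6035, 0.1292, 0.3305]
ee_rot: [0.781, 0.624, -0.002, -0.001]
contact_force: [-0.9, -0.1, -0.3]
opening: 1.0
```

```bash
python3 -c "
from h import *
plan(.604,.130,.097,-13)
from bench import cams
c=cams.capture('scene'); cv2.imwrite(f'pics/scene6.png',cv2.resize(c['color'][180:340,270:470,::-1],None,fx=4,fy=4))"
```

```text
t9.0 q7 -0.37 grasp [0.6029 0.129  0.1665] yaw -12.7 F [-0.9 -0.1 -0.3] op 87.0
 shift [ 1.   0.5 69.5] n 70 turn 0.004 (0 deg) tilt ok
```

View pics/scene6.png

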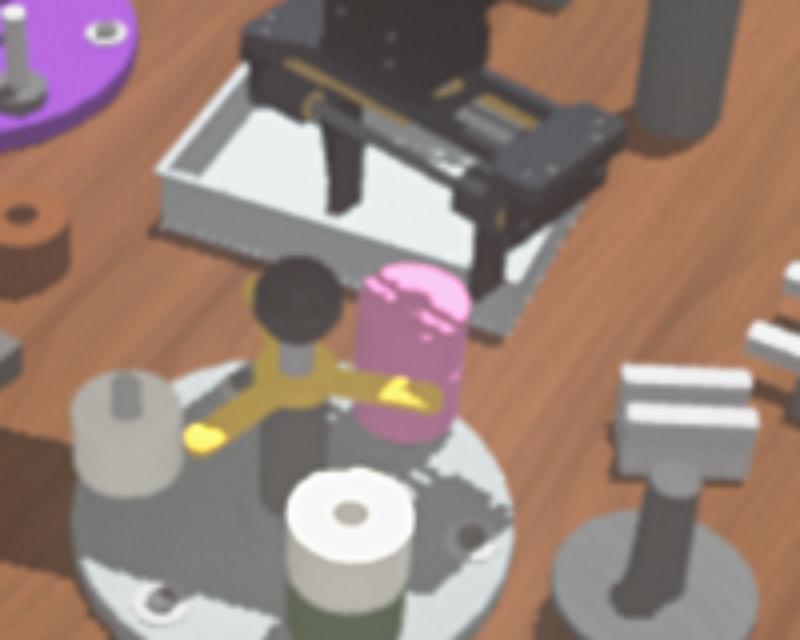

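Emit:
step_arm([
  [[1,0.5,15,0,87],[1,0.5,35,0,87],[1,0.5,55,0,87],[1,0.5,66,0,87],[1,0.5,69.5,0,80]],
])

```text
clock: 9.43
ee_pos: [0.6047, 0.1302, 0.2627]
ee_rot: [0.781, 0.624, -0.001, -0.0]
contact_force: [-0.8, 0.0, -0.4]
opening: 0.972
```

Emit:
step_arm([
  [[0,0,0,0,70],[0,0,0,0,50],[0,0,0,0,45],[0,0,0,0,45],[0,0,0,0,45]],
], grip_force=30)

```text
clock: 9.85
ee_pos: [0.6054, 0.1303, 0.2649]
ee_rot: [0.782, 0.624, 0.001, 0.0]
contact_force: [-0.2, -0.1, 4.0]
opening: 0.691
```

Emit:
step_arm([
  [[0,0,0,0,45],[0,0,0,0,45],[0,0,0,0,45],[0,0,0,0,45],[0,0,0,0,45]],
])

```text
clock: 10.27
ee_pos: [0.6054, 0.1304, 0.2649]
ee_rot: [0.782, 0.624, 0.001, 0.0]
contact_force: [-1.6, -0.1, 6.5]
opening: 0.69
```

```bash
python3 -c "
from h import *
plan(.604,.130,.097,-13)
from bench import cams
c=cams.capture('scene'); cv2.imwrite(f'pics/scene7.png',cv2.resize(c['color'][180:340,270:470,::-1],None,fx=4,fy=4))"
```

```text
t10.3 q7 -0.35 grasp [0.6056 0.1305 0.1009] yaw -12.8 F [-1.6 -0.1  6.5] op 60.0
 shift [-0.7 -1.3  3.9] n 4 turn 0.003 (0 deg) tilt ok
```

View pics/scene7.png

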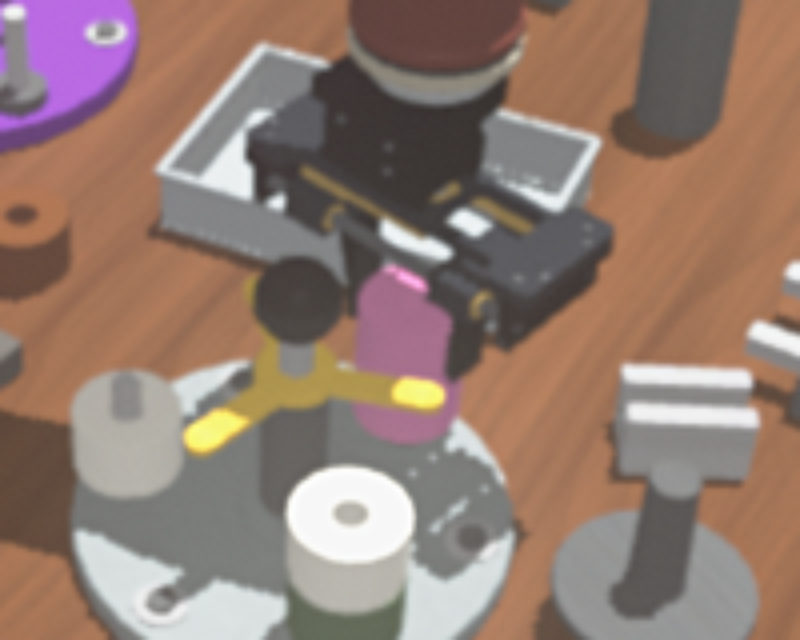

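Gripped at 60.0 mm on the upper pink. Now I lift it straight up.

Emit:
step_arm([
  [[0,0,-5,0,45],[0,0,-20,0,45],[0,0,-40,0,45],[0,0,-60,0,45],[0,0,-80,0,45]],
])

```text
clock: 10.73
ee_pos: [0.6048, 0.1301, 0.3444]
ee_rot: [0.782, 0.624, -0.001, -0.0]
contact_force: [0.6, -0.6, -2.4]
opening: 0.7
```

```bash
python3 -c "
from h import *
# tray slot +70 along x
a=np.radians(4.8); c=np.array([.4935,.3098]); 
for s in (.07,.0,-.07): print(s,(c+s*np.array([np.cos(a),np.sin(a)])).round(4))
plan(.5633,.3157,.2,94.8)
from bench import cams
c=cams.capture('scene'); cv2.imwrite(f'pics/scene8.png',cv2.resize(c['color'][160:340,270:470,::-1],None,fx=3.3,fy=3.3))"
```

```text
0.07 [0.5633 0.3157]
0.0 [0.4935 0.3098]
-0.07 [0.4237 0.3039]
t10.7 q7 -0.38 grasp [0.6046 0.13   0.1804] yaw -12.8 F [ 0.6 -0.6 -2.4] op 60.9
 shift [171.7 -81.7 -19.7] n 191 turn -1.879 (-108 deg) tilt ok
```

View pics/scene8.png

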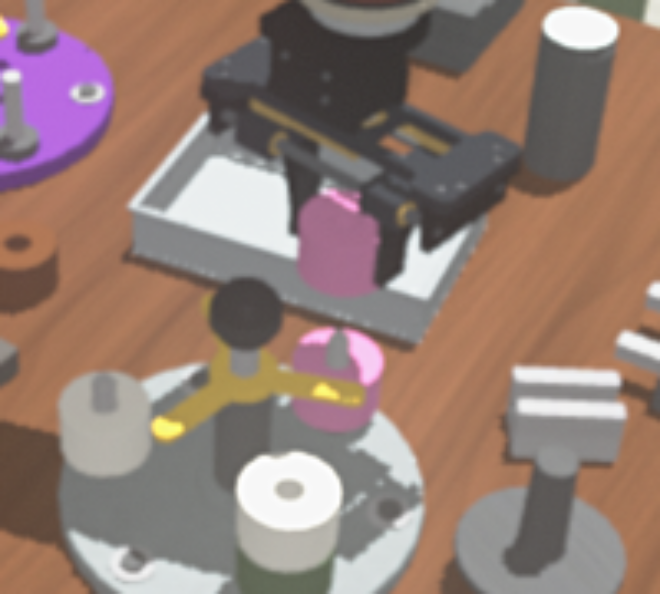

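Emit:
step_arm([
  [[15,-7,-5,0.08,45],[45,-21,-15,0.18,45],[80,-38,-20,0.3,45],[115,-55,-20,0.42,45],[150,-71,-20,0.54,45]],
])

```text
clock: 11.2
ee_pos: [0.5684, 0.2937, 0.3639]
ee_rot: [0.921, 0.39, 0.0, -0.0]
contact_force: [1.4, 0.2, -3.9]
opening: 0.696
```

```bash
python3 -c "
from h import *
plan(.5633,.3157,.2,-85.2)"
```

```text
t11.2 q7 -1.17 grasp [0.5684 0.2938 0.1999] yaw -44.1 F [ 1.4  0.2 -3.9] op 60.5
 shift [ 12.2 -19.   -0.1] n 23 turn 0.717 (41 deg) tilt ok
```

Emit:
step_arm([
  [[5,-8,0,0.12,45],[9,-14,0,0.24,45],[12,-19,0,0.36,45],[12,-19,0,0.48,45],[12,-19,0,0.6,45]],
])

```text
clock: 11.62
ee_pos: [0.5633, 0.3147, 0.363]
ee_rot: [0.995, 0.101, -0.0, 0.0]
contact_force: [0.1, -0.5, -2.9]
opening: 0.691
```

Emit:
step_arm([
  [[0,0,10,0.1,45],[0,0,30,0.12,45],[0,0,50,0.12,45],[0,0,70,0.12,45],[0,0,80,0.12,45]],
])

```text
clock: 12.03
ee_pos: [0.5627, 0.3138, 0.2807]
ee_rot: [0.999, 0.043, -0.002, 0.001]
contact_force: [-1.3, -0.2, -2.6]
opening: 0.696
```

```bash
python3 -c "
from h import *
plan(.5633,.3157,.032,-85.2)
from bench import cams
for n in ['side','scene']:
  c=cams.capture(n); cv2.imwrite(f'pics/{n}9.png',c['color'][:,:,::-1])"
```

```text
t12.0 q7 -1.84 grasp [0.5622 0.3134 0.1167] yaw -85.0 F [-1.3 -0.2 -2.6] op 60.5
 shift [ 1.  -2.  84.7] n 85 turn 0.003 (0 deg) tilt ok
```

View pics/side9.png

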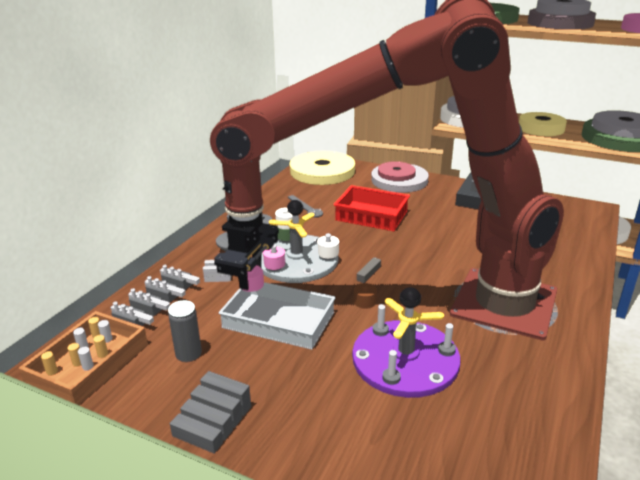

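View pics/scene9.png

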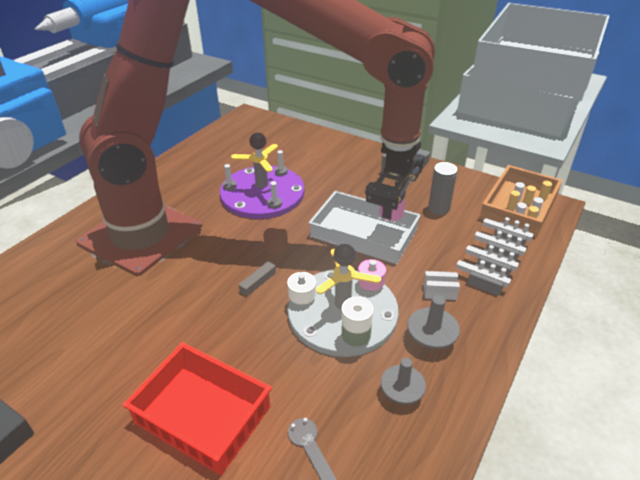

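Tray and crate are where they were measured, with the tray corners unchanged in the scene view. Descending.

Emit:
step_arm([
  [[1,-2,15,0,45],[1,-2,35,0,45],[1,-2,55,0,45],[1,-2,68,0,45],[1,-2,74,0,45]],
])

```text
clock: 12.55
ee_pos: [0.5642, 0.3161, 0.208]
ee_rot: [0.999, 0.043, -0.001, 0.001]
contact_force: [-0.4, -0.9, -3.5]
opening: 0.694
```

Emit:
step_arm([
  [[0,0,0,0,45],[0,0,2,0,45],[0,0,4,0,45],[0,0,6,0,45],[0,0,7,0,45]],
])

```text
clock: 12.97
ee_pos: [0.5648, 0.3163, 0.2032]
ee_rot: [0.999, 0.043, 0.0, -0.0]
contact_force: [0.1, -0.4, -3.0]
opening: 0.696
```

```bash
python3 -c "
from h import *
plan(.5633,.3157,.032,-85.2)"
```

```text
t13.0 q7 -1.80 grasp [0.5649 0.3164 0.0392] yaw -85.0 F [ 0.1 -0.4 -3. ] op 60.5
 shift [-1.5  0.4  7.2] n 7 turn 0.003 (0 deg) tilt ok
```

Emit:
step_arm([
  [[0,0,2,0,45],[0,0,4,0,45],[0,0,5,0,45],[0,0,6,0,45],[0,0,6,0,45]],
])

```text
clock: 13.38
ee_pos: [0.5645, 0.3161, 0.1965]
ee_rot: [0.999, 0.043, -0.0, 0.0]
contact_force: [1.1, -0.9, -3.2]
opening: 0.69
```

Emit:
step_arm([
  [[0,0,1,0,45],[0,0,1,0,45],[0,0,2,0,45],[0,0,2,0,45],[0,0,2,0,45]],
])

```text
clock: 13.8
ee_pos: [0.5648, 0.3161, 0.1959]
ee_rot: [0.999, 0.043, 0.0, -0.0]
contact_force: [-4.2, -1.6, 9.9]
opening: 0.695
```

```bash
python3 -c "
from h import *
plan(.5633,.3157,.032,-85.2)"
```

```text
t13.8 q7 -1.80 grasp [0.5648 0.3162 0.0319] yaw -85.0 F [-4.2 -1.6  9.9] op 60.4
 shift [-1.5  0.2 -0.1] n 2 turn 0.003 (0 deg) tilt ok
```

The wheel touched the bottom at the expected height, 0.032. Release and rise.

Emit:
step_arm([
  [[0,0,0,0,65],[0,0,0,0,75],[0,0,0,0,78],[0,0,0,0,78],[0,0,0,0,78]],
])

```text
clock: 14.22
ee_pos: [0.5646, 0.3161, 0.1947]
ee_rot: [0.999, 0.043, 0.0, 0.0]
contact_force: [-0.3, 0.6, 0.8]
opening: 0.882
```

Emit:
step_arm([
  [[0,0,-10,0,78],[0,0,-40,0,78],[0,0,-80,0,78],[0,0,-120,0,87],[0,0,-160,0,87]],
])

```text
clock: 14.63
ee_pos: [0.5644, 0.3157, 0.3572]
ee_rot: [0.999, 0.043, 0.0, 0.0]
contact_force: [1.5, 0.7, 0.2]
opening: 0.963
```

```bash
python3 -c "
from h import *
plan(.604,.130,.2,-13)"
```

```text
t14.6 q7 -1.87 grasp [0.5644 0.3156 0.1932] yaw -85.1 F [1.5 0.7 0.2] op 83.7
 shift [ 23.5 188.4  -6.7] n 190 turn -1.258 (-72 deg) tilt ok
```

Emit:
step_arm([
  [[4,28,-7,-0.1,87],[8,66,-15,-0.22,87],[12,104,-15,-0.34,87],[17,142,-15,-0.46,87],[23,178,-15,-0.58,87]],
])

```text
clock: 15.05
ee_pos: [0.6029, 0.1385, 0.371]
ee_rot: [0.944, 0.33, 0.001, -0.0]
contact_force: [1.0, 0.9, 0.4]
opening: 1.005
```

Emit:
step_arm([
  [[0,0,0,-0.12,87],[0,0,0,-0.24,87],[0,0,0,-0.36,87],[0,0,0,-0.48,87],[0,0,0,-0.6,87]],
])

```text
clock: 15.47
ee_pos: [0.6029, 0.1404, 0.3705]
ee_rot: [0.804, 0.594, 0.0, 0.0]
contact_force: [0.0, -0.5, 0.5]
opening: 0.998
```

```bash
python3 -c "
from h import *
plan(.6045,.1303,.062,-13)
from bench import cams
for n in ['wrist','scene']:
  c=cams.capture(n); cv2.imwrite(f'pics/{n}10.png',c['color'][:,:,::-1])"
```

```text
t15.5 q7 -0.47 grasp [0.603  0.1405 0.2065] yaw -17.1 F [ 0.  -0.5  0.5] op 86.8
 shift [ -9.3   4.4 144.5] n 145 turn -0.072 (-4 deg) tilt ok
```

View pics/scene10.png

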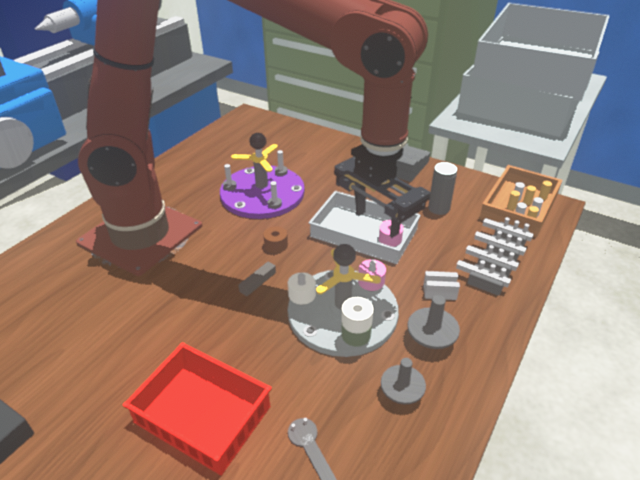

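View pics/wrist10.png

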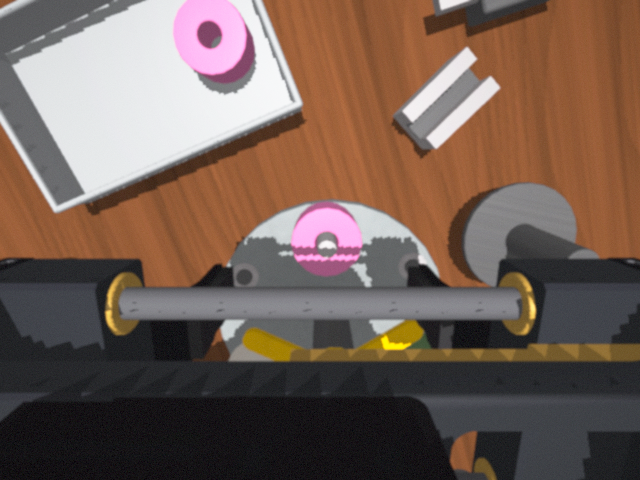

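The first pink stands in the tray (wrist view at (210,36)), and the lower pink is at (326,240). I check its position and the body's clearance to the big adaptor.

```bash
python3 -c "
from h import *
from bench import cams
c=cams.capture('wrist')
print(onz(c,327,239.5,.072),onz(c,329,246,.092), 'adaptor disc',onz(c,520,240,.03),'tip?',onz(c,587,252,.12))
"
```

```text
[0.60637251 0.13194032 0.072     ] [0.60749321 0.13151995 0.092     ] adaptor disc [0.78173906 0.06542202 0.03      ] tip? [0.78060783 0.08127793 0.12      ]
```

Emit:
step_arm([
  [[-5,2,5,-0.05,87],[-9,4,15,-0.07,87],[-9,4,40,-0.07,87],[-9,4,65,-0.07,87],[-9,4,85,-0.07,87]],
])

```text
clock: 16.03
ee_pos: [0.6037, 0.1309, 0.2836]
ee_rot: [0.786, 0.618, -0.0, -0.0]
contact_force: [0.2, 0.3, -0.4]
opening: 1.002
```

```bash
python3 -c "
from h import *
plan(.605,.1307,.062,-13)"
```

```text
t16.0 q7 -0.37 grasp [0.6037 0.1308 0.1196] yaw -13.7 F [ 0.2  0.3 -0.4] op 87.2
 shift [ 0.1  1.3 57.6] n 58 turn -0.012 (-1 deg) tilt ok
```

Emit:
step_arm([
  [[0,1,12,-0.01,87],[0,1,28,-0.01,87],[0,1,44,-0.01,87],[0,1,55,-0.01,87],[0,1,58,-0.01,80]],
])

```text
clock: 16.45
ee_pos: [0.6046, 0.1308, 0.2253]
ee_rot: [0.782, 0.623, -0.001, -0.0]
contact_force: [-1.0, 0.4, -0.1]
opening: 0.976
```

Emit:
step_arm([
  [[0,0,0,0,70],[0,0,0,0,50],[0,0,0,0,45],[0,0,0,0,45],[0,0,0,0,45]],
], grip_force=30)

```text
clock: 16.87
ee_pos: [0.6054, 0.1308, 0.2277]
ee_rot: [0.782, 0.624, 0.001, 0.0]
contact_force: [0.1, 0.6, 3.2]
opening: 0.689
```

Emit:
step_arm([
  [[0,0,0,0,45],[0,0,0,0,45],[0,0,0,0,45],[0,0,0,0,45],[0,0,0,0,45]],
])

```text
clock: 17.28
ee_pos: [0.6054, 0.1308, 0.2277]
ee_rot: [0.782, 0.624, 0.001, 0.0]
contact_force: [-0.5, -1.2, 6.7]
opening: 0.69
```

```bash
python3 -c "
from h import *
plan(.605,.1307,.062,-13)"
```

```text
t17.3 q7 -0.33 grasp [0.6056 0.1309 0.0637] yaw -12.8 F [-0.5 -1.2  6.7] op 60.0
 shift [-0.2 -0.3  1.7] n 2 turn 0.003 (0 deg) tilt ok
```

Emit:
step_arm([
  [[0,0,-5,0,45],[0,0,-20,0,45],[0,0,-45,0,45],[0,0,-75,0,45],[0,0,-105,0,45]],
])

```text
clock: 17.7
ee_pos: [0.6045, 0.1306, 0.3324]
ee_rot: [0.782, 0.624, -0.001, -0.0]
contact_force: [1.0, -0.0, -1.8]
opening: 0.688
```

```bash
python3 -c "
from h import *
plan(.4885,.3094,.2,-85.2)
from bench import cams
c=cams.capture('scene'); cv2.imwrite(f'pics/scene11.png',c['color'][:,:,::-1])"
```

```text
t17.7 q7 -0.37 grasp [0.6042 0.1305 0.1684] yaw -12.8 F [ 1.  -0.  -1.8] op 59.9
 shift [ 148.5 -152.9  -31.6] n 215 turn 1.263 (72 deg) tilt ok
```

View pics/scene11.png

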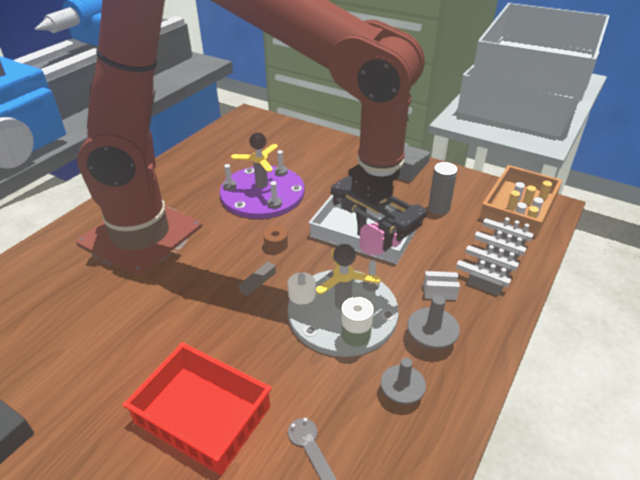

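Emit:
step_arm([
  [[20,-10,-10,0.08,45],[48,-35,-25,0.18,45],[76,-65,-32,0.3,45],[104,-95,-32,0.42,45],[130,-125,-32,0.54,45]],
])

```text
clock: 18.17
ee_pos: [0.5154, 0.2806, 0.3643]
ee_rot: [0.917, 0.399, 0.0, -0.0]
contact_force: [0.1, 0.1, -2.4]
opening: 0.688
```

```bash
python3 -c "
from h import *
plan(.4885,.3094,.2,-85.2)"
```

```text
t18.2 q7 -1.22 grasp [0.5155 0.2807 0.2003] yaw -43.0 F [ 0.1  0.1 -2.4] op 59.8
 shift [  2.7 -39.3   0.3] n 39 turn 0.737 (42 deg) tilt ok
```

Emit:
step_arm([
  [[1,-12,0,0.12,45],[2,-25,0,0.24,45],[3,-36,0,0.36,45],[3,-39,0,0.48,45],[3,-39,0,0.6,45]],
])

```text
clock: 18.58
ee_pos: [0.4887, 0.3091, 0.3635]
ee_rot: [0.994, 0.111, -0.0, -0.0]
contact_force: [0.7, -0.5, -1.7]
opening: 0.683
```

Emit:
step_arm([
  [[0,0,10,0.1,45],[0,0,30,0.13,45],[0,0,50,0.13,45],[0,0,70,0.13,45],[0,0,80,0.13,45]],
])

```text
clock: 19.0
ee_pos: [0.4889, 0.3076, 0.2813]
ee_rot: [0.999, 0.048, -0.001, 0.001]
contact_force: [-0.5, 0.3, -1.4]
opening: 0.681
```

```bash
python3 -c "
from h import *
plan(.4885,.3094,.035,-85.2)
from bench import cams
for n in ['side','scene']:
  c=cams.capture(n); cv2.imwrite(f'pics/{n}12.png',c['color'][:,:,::-1])"
```

```text
t19.0 q7 -1.96 grasp [0.4885 0.3073 0.1173] yaw -84.5 F [-0.5  0.3 -1.4] op 59.3
 shift [-0.  -1.9 82.3] n 82 turn 0.013 (1 deg) tilt ok
```

View pics/scene12.png

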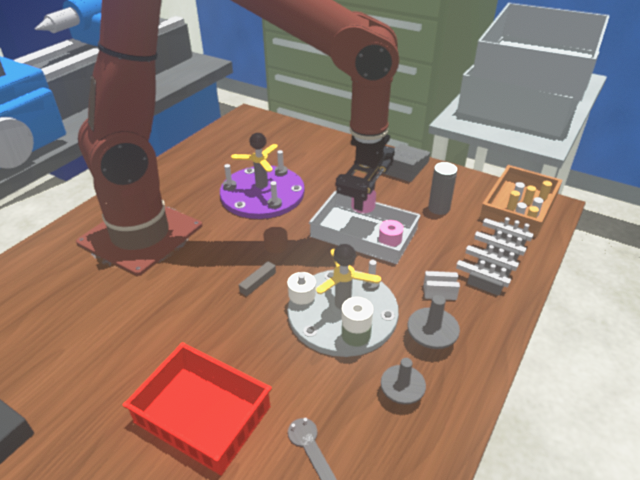

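View pics/side12.png

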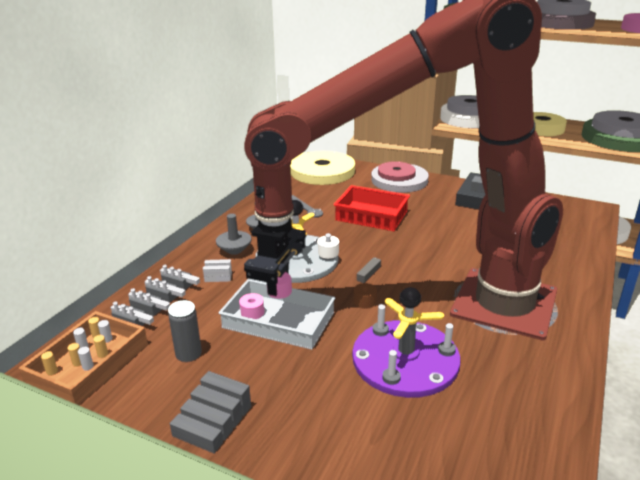

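The first pink stands flat in the tray, which hasn't moved. I set the second down next.

Emit:
step_arm([
  [[0,-2,15,0.01,45],[0,-2,35,0.01,45],[0,-2,55,0.01,45],[0,-2,67,0.01,45],[0,-2,74,0.01,45]],
])

```text
clock: 19.52
ee_pos: [0.4896, 0.31, 0.2092]
ee_rot: [0.999, 0.043, -0.0, 0.0]
contact_force: [-0.2, -0.6, -1.4]
opening: 0.69
```

Emit:
step_arm([
  [[0,0,1,0,45],[0,0,2,0,45],[0,0,4,0,45],[0,0,6,0,45],[0,0,8,0,45]],
])

```text
clock: 19.93
ee_pos: [0.4899, 0.3102, 0.2023]
ee_rot: [0.999, 0.043, 0.0, -0.0]
contact_force: [-0.8, 0.0, -1.2]
opening: 0.687
```

```bash
python3 -c "
from h import *
plan(.4885,.3094,.0347,-85.2)"
```

```text
t19.9 q7 -1.92 grasp [0.49   0.3103 0.0383] yaw -85.0 F [-0.8  0.  -1.2] op 59.7
 shift [-1.4  0.7  3.6] n 4 turn 0.003 (0 deg) tilt ok
```

Emit:
step_arm([
  [[0,0,1,0,45],[0,0,2,0,45],[0,0,3,0,45],[0,0,4,0,45],[0,0,4,0,45]],
])

```text
clock: 20.35
ee_pos: [0.4898, 0.31, 0.1986]
ee_rot: [0.999, 0.043, -0.0, -0.0]
contact_force: [-2.8, -3.2, 10.0]
opening: 0.689
```

Emit:
step_arm([
  [[0,0,0,0,45],[0,0,0.5,0,45],[0,0,1,0,45],[0,0,1,0,45],[0,0,1,0,45]],
])

```text
clock: 20.77
ee_pos: [0.49, 0.31, 0.1985]
ee_rot: [0.999, 0.043, -0.0, -0.001]
contact_force: [-7.5, -3.7, 18.6]
opening: 0.685
```

```bash
python3 -c "
from h import *
plan(.4885,.3094,.0347,-85.2)"
```

```text
t20.8 q7 -1.91 grasp [0.49   0.3101 0.0345] yaw -85.0 F [-7.5 -3.7 18.6] op 59.6
 shift [-1.5  0.4 -0.2] n 2 turn 0.003 (0 deg) tilt ok
```

It is seated. Release and rise, then on to the single white wheel.

Emit:
step_arm([
  [[0,0,0,0,65],[0,0,0,0,75],[0,0,0,0,78],[0,0,0,0,78],[0,0,0,0,78]],
])

```text
clock: 21.18
ee_pos: [0.4896, 0.31, 0.1966]
ee_rot: [0.999, 0.043, -0.0, 0.0]
contact_force: [-0.2, 0.4, -0.1]
opening: 0.879
```

Emit:
step_arm([
  [[0,0,-10,0,78],[0,0,-45,0,78],[0,0,-85,0,78],[0,0,-125,0,87],[0,0,-165,0,87]],
])

```text
clock: 21.6
ee_pos: [0.4895, 0.3095, 0.3642]
ee_rot: [0.999, 0.043, 0.0, 0.0]
contact_force: [1.6, 0.4, 0.9]
opening: 0.964
```

Emit:
step_arm([
  [[0,0,-20,0,87],[0,0,-50,0,87],[0,0,-60,0,87],[0,0,-60,0,87],[0,0,-60,0,87]],
])

```text
clock: 22.02
ee_pos: [0.4896, 0.3099, 0.4218]
ee_rot: [0.999, 0.043, 0.0, -0.0]
contact_force: [0.6, 0.2, -0.8]
opening: 0.999
```

```bash
python3 -c "
from h import *
plan(.4945,.0145,.255,-73)
plan(.4945,.0145,.255,107)
from bench import cams
for n in ['wrist','side']:
  c=cams.capture(n); cv2.imwrite(f'pics/{n}13.png',c['color'][:,:,::-1])"
```

```text
t22.0 q7 -2.03 grasp [0.4896 0.31   0.2578] yaw -85.0 F [ 0.6  0.2 -0.8] op 86.9
 shift [-20.7 294.7   2.6] n 295 turn -0.210 (-12 deg) tilt ok
t22.0 q7 -2.03 grasp [0.4896 0.31   0.2578] yaw -85.0 F [ 0.6  0.2 -0.8] op 86.9
 shift [-20.7 294.7   2.6] n 295 turn 2.932 (168 deg) tilt ok
```

View pics/wrist13.png

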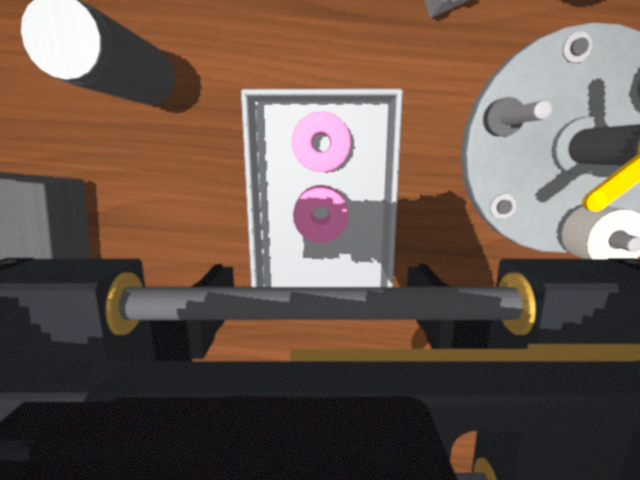

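View pics/side13.png

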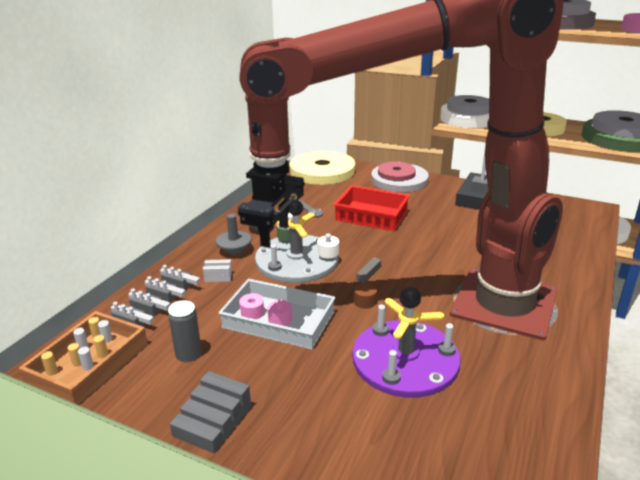

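Both pinks are in the tray (wrist view (322,141) and (321,214)). For the white wheel I want the camera side facing outward, so I turn the jaws to yaw 107 the long way round, within q7's range.

Emit:
step_arm([
  [[-3,35,-5,-0.1,87],[-6,75,-10,-0.22,87],[-9,115,-10,-0.34,87],[-12,155,-10,-0.46,87],[-15,190,-10,-0.58,87]],
])

```text
clock: 22.53
ee_pos: [0.4906, 0.1168, 0.4303]
ee_rot: [0.944, 0.33, -0.001, 0.0]
contact_force: [0.8, 0.2, 0.5]
opening: 1.001
```

Emit:
step_arm([
  [[0,0,0,-0.12,87],[0,0,0,-0.24,87],[0,0,0,-0.36,87],[0,0,0,-0.48,87],[0,0,0,-0.6,87]],
])

```text
clock: 22.95
ee_pos: [0.4908, 0.1194, 0.4303]
ee_rot: [0.804, 0.594, -0.001, -0.0]
contact_force: [-0.9, 0.3, -0.4]
opening: 0.995
```

Emit:
step_arm([
  [[0,0,0,-0.12,87],[0,0,0,-0.24,87],[0,0,0,-0.36,87],[0,0,0,-0.48,87],[0,0,0,-0.6,87]],
])

```text
clock: 23.37
ee_pos: [0.4908, 0.1195, 0.4302]
ee_rot: [0.593, 0.805, -0.001, -0.0]
contact_force: [-0.5, 0.2, 0.1]
opening: 0.997
```

Emit:
step_arm([
  [[0,0,0,-0.12,87],[0,0,0,-0.24,87],[0,0,0,-0.36,87],[0,0,0,-0.48,87],[0,0,0,-0.6,87]],
])

```text
clock: 23.78
ee_pos: [0.4908, 0.1195, 0.4302]
ee_rot: [0.328, 0.945, -0.001, -0.001]
contact_force: [-0.4, -0.5, -0.4]
opening: 1.001
```

```bash
python3 -c "
from h import *
plan(.4945,.0145,.255,107)"
```

```text
t23.8 q7 0.58 grasp [0.4904 0.1192 0.2662] yaw 51.7 F [-0.4 -0.5 -0.4] op 87.1
 shift [-68.  -80.   11.4] n 106 turn -0.966 (-55 deg) tilt ok
```

Emit:
step_arm([
  [[-15,-18,0,-0.12,87],[-32,-40,0,-0.24,87],[-50,-60,0,-0.36,87],[-63,-75,0,-0.48,87],[-68,-80,0,-0.6,87]],
])

```text
clock: 24.2
ee_pos: [0.4938, 0.011, 0.4305]
ee_rot: [0.036, 0.999, -0.001, -0.001]
contact_force: [0.3, -1.0, -0.2]
opening: 0.999
```

Emit:
step_arm([
  [[0,0,0,-0.12,87],[0,0,0,-0.24,87],[0,0,0,-0.36,87],[0,0,0,-0.37,87],[0,0,0,-0.37,87]],
])

```text
clock: 24.62
ee_pos: [0.494, 0.0146, 0.4307]
ee_rot: [-0.146, 0.989, -0.0, -0.001]
contact_force: [-0.5, 0.5, 0.7]
opening: 1.0
```

```bash
python3 -c "
from h import *
plan(.4945,.0145,.062,107)
from bench import cams
for n in ['wrist','scene']:
  c=cams.capture(n); cv2.imwrite(f'pics/{n}14.png',c['color'][:,:,::-1])"
```

```text
t24.6 q7 1.73 grasp [0.4937 0.0145 0.2667] yaw 106.8 F [-0.5  0.5  0.7] op 87.0
 shift [-8.000e-01 -2.000e-01  2.047e+02] n 205 turn -0.004 (-0 deg) tilt ok
```

View pics/wrist14.png

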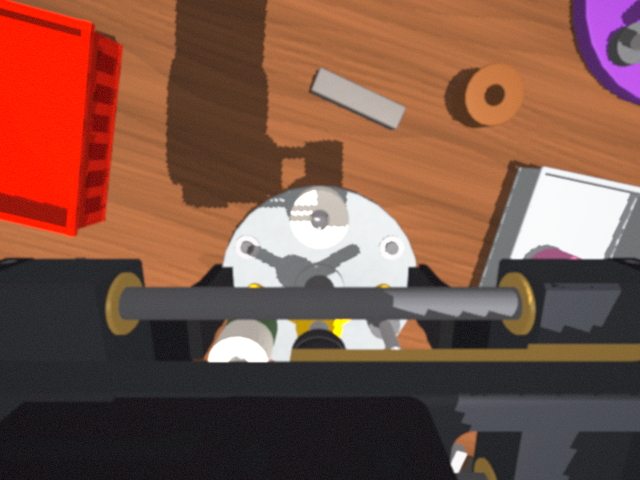

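View pics/scene14.png

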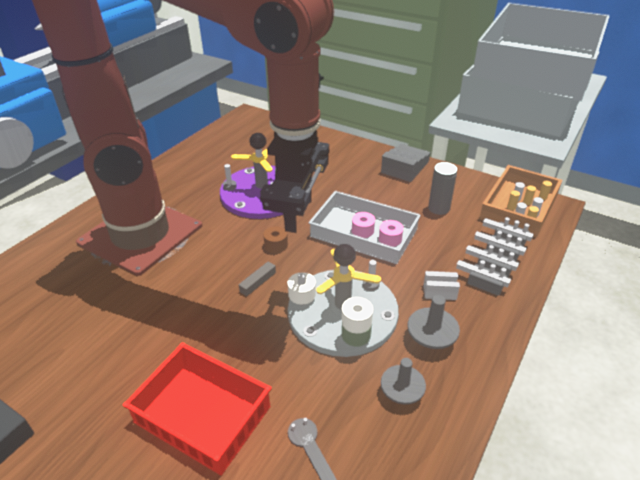

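The white wheel is centred between the fingers at (320,218), and both pinks stand flat in the tray. Descending.

Emit:
step_arm([
  [[0,0,20,0,87],[0,0,50,0,87],[0,0,80,0,87],[0,0,110,0,87],[0,0,125,0,87]],
])

```text
clock: 25.13
ee_pos: [0.493, 0.0145, 0.3035]
ee_rot: [-0.146, 0.989, -0.0, -0.002]
contact_force: [-0.5, 0.6, -0.2]
opening: 0.998
```

```bash
python3 -c "
from h import *
plan(.4948,.0148,.062,107)
from bench import cams
c=cams.capture('wrist'); print(onz(c,320,150,.072)); cv2.imwrite(f'pics/wrist15.png',c['color'][:,:,::-1])"
```

```text
t25.1 q7 1.84 grasp [0.4924 0.0143 0.1395] yaw 106.7 F [-0.5  0.6 -0.2] op 86.8
 shift [-2.1 -0.2 77.5] n 77 turn -0.005 (-0 deg) tilt ok
[ 0.42920306 -0.00485754  0.072     ]
```

View pics/wrist15.png

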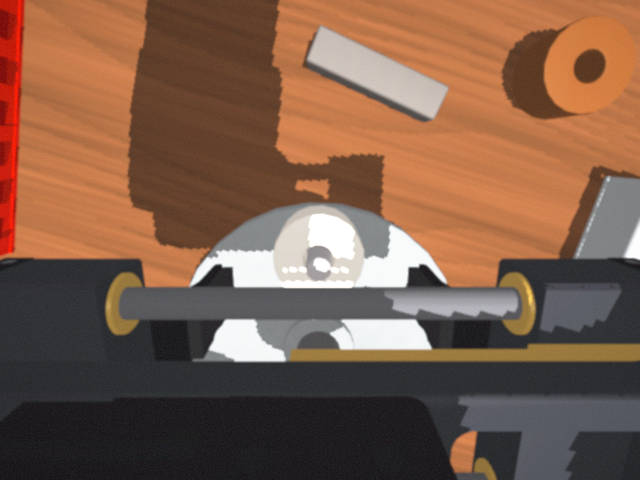

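Emit:
step_arm([
  [[-1,0,15,0,87],[-1.5,0,35,0,87],[-1.5,0,57,0,87],[-1.5,0,72,0,87],[-1.5,0,77.5,0,80]],
])

```text
clock: 25.6
ee_pos: [0.4951, 0.0151, 0.2278]
ee_rot: [-0.146, 0.989, -0.0, -0.001]
contact_force: [-0.1, 0.4, 0.4]
opening: 0.976
```

Emit:
step_arm([
  [[0,0,0,0,70],[0,0,0,0,50],[0,0,0,0,45],[0,0,0,0,45],[0,0,0,0,45]],
], grip_force=30)

```text
clock: 26.02
ee_pos: [0.4962, 0.0149, 0.2303]
ee_rot: [-0.147, 0.989, 0.0, 0.001]
contact_force: [-0.3, -0.2, 4.6]
opening: 0.688
```

Emit:
step_arm([
  [[0,0,0,0,45],[0,0,0,0,45],[0,0,0,0,45],[0,0,0,0,45],[0,0,0,0,45]],
])

```text
clock: 26.43
ee_pos: [0.4963, 0.0149, 0.2303]
ee_rot: [-0.147, 0.989, 0.0, 0.001]
contact_force: [-1.0, 0.8, 7.5]
opening: 0.684
```

```bash
python3 -c "
from h import *
plan(.4948,.0148,.062,107)"
```

```text
t26.4 q7 1.95 grasp [0.4966 0.015  0.0663] yaw 106.9 F [-1.   0.8  7.5] op 59.5
 shift [1.4 0.4 4.3] n 5 turn -0.002 (-0 deg) tilt ok
```

Emit:
step_arm([
  [[0,0,-5,0,45],[0,0,-20,0,45],[0,0,-45,0,45],[0,0,-75,0,45],[0,0,-105,0,45]],
])

```text
clock: 26.85
ee_pos: [0.4951, 0.0146, 0.3352]
ee_rot: [-0.147, 0.989, -0.0, -0.001]
contact_force: [0.8, 1.1, -2.4]
opening: 0.686
```

```bash
python3 -c "
from h import *
a=np.radians(2.8)
for s in (-.047,.047): print((np.array([.491,-.3104])+s*np.array([np.cos(a),np.sin(a)])).round(4))
plan(.4441,-.3127,.2,92.8)
from bench import cams
c=cams.capture('scene'); cv2.imwrite(f'pics/scene16.png',c['color'][:,:,::-1])"
```

```text
[ 0.4441 -0.3127]
[ 0.5379 -0.3081]
t26.9 q7 1.81 grasp [0.4948 0.0145 0.1712] yaw 106.9 F [ 0.8  1.1 -2.4] op 59.7
 shift [ 143.8 -298.4  -28.4] n 333 turn 0.246 (14 deg) tilt ok
```

View pics/scene16.png

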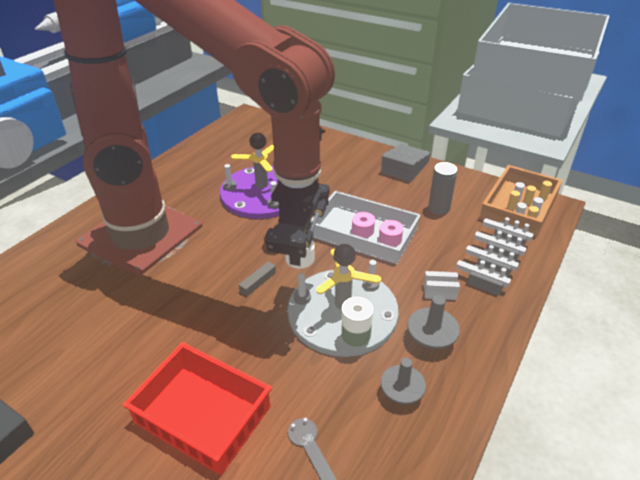

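The white is off its post and the crate is still in place. I carry it over.

Emit:
step_arm([
  [[10,-15,-8,0.03,45],[26,-50,-20,0.08,45],[43,-86,-29,0.13,45],[60,-122,-29,0.18,45],[77,-158,-29,0.24,45]],
])

```text
clock: 27.32
ee_pos: [0.4671, -0.1604, 0.3639]
ee_rot: [-0.027, 1.0, 0.001, 0.001]
contact_force: [1.5, -0.2, -2.3]
opening: 0.693
```

```bash
python3 -c "
from h import *
plan(.4441,-.3127,.2,92.8)"
```

```text
t27.3 q7 1.90 grasp [ 0.4674 -0.1602  0.1999] yaw 93.1 F [ 1.5 -0.2 -2.3] op 60.3
 shift [  31.1 -150.8   -0.4] n 154 turn 0.004 (0 deg) tilt ok
```

Emit:
step_arm([
  [[7,-35,0,0,45],[15,-73,0,0,45],[22,-110,0,0,45],[28,-138,0,0,45],[31,-151,0,0,45]],
])

```text
clock: 27.73
ee_pos: [0.4435, -0.3149, 0.3634]
ee_rot: [-0.025, 1.0, -0.001, -0.0]
contact_force: [-0.4, -1.6, -3.3]
opening: 0.69
```

```bash
python3 -c "
from h import *
plan(.4441,-.3127,.0383,92.8)
from bench import cams
for n in ['wrist','scene']:
  c=cams.capture(n); cv2.imwrite(f'pics/{n}17.png',c['color'][:,:,::-1])"
```

```text
t27.7 q7 2.37 grasp [ 0.4434 -0.3152  0.1994] yaw 92.9 F [-0.4 -1.6 -3.3] op 60.1
 shift [ -0.8   2.4 161.1] n 161 turn 0.002 (0 deg) tilt ok
```

View pics/wrist17.png

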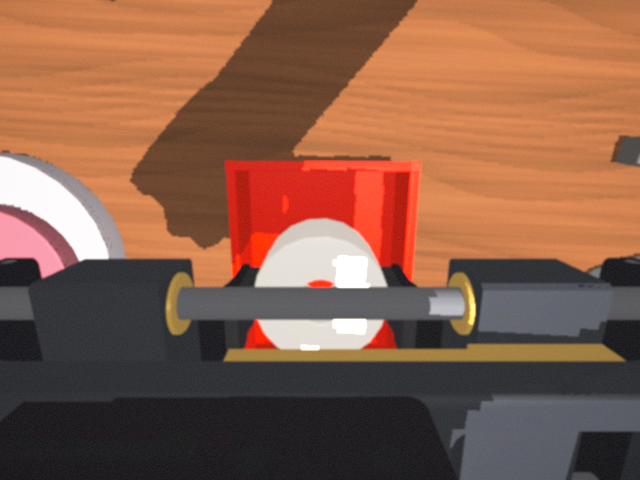

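View pics/scene17.png

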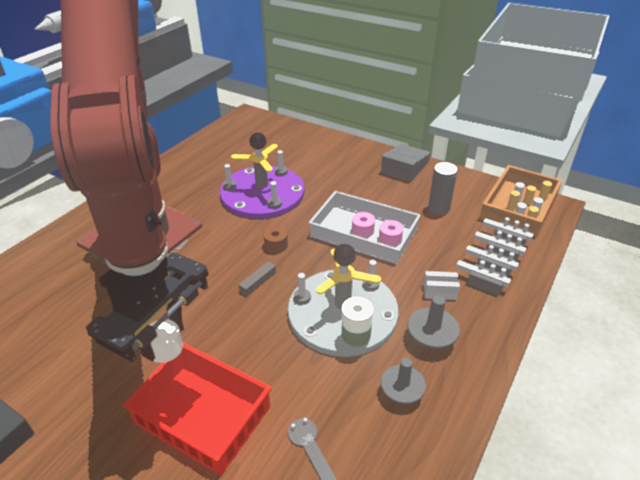

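```bash
python3 -c "
from h import *
from bench import cams
c=cams.capture('wrist')
a=onz(c,226,160,.06);b=onz(c,421,160,.06);print(a,b,(a+b)/2,np.linalg.norm(a-b))
d=(b-a)/np.linalg.norm(b-a);print('yaw',np.degrees(np.arctan2(d[1],d[0]))); m=(a+b)/2; print('centre',m[:2]+.1035*np.array([d[1],-d[0]]), m[:2]-.1035*np.array([d[1],-d[0]]))"
```

```text
[ 0.38908963 -0.39318534  0.06      ] [ 0.38120854 -0.23593501  0.06      ] [ 0.38514909 -0.31456018  0.06      ] 0.15744769263008113
yaw 92.86915748621614
centre [ 0.48851934 -0.30937945] [ 0.28177883 -0.3197409 ]
```

The crate matches the scene measurement to about 2 mm. Descending into it.

Emit:
step_arm([
  [[0,1,20,0,45],[0,2,50,0,45],[0,2,85,0,45],[0,2,115,0,45],[0,2,130,0,45]],
])

```text
clock: 28.3
ee_pos: [0.4449, -0.3064, 0.2297]
ee_rot: [-0.029, 1.0, 0.001, -0.002]
contact_force: [-0.4, -0.7, -2.6]
opening: 0.689
```

Emit:
step_arm([
  [[0,0,5,0,45],[0,0,11,0,45],[0,0,17,0,45],[0,0,21,0,45],[0,0,24,0,45]],
])

```text
clock: 28.72
ee_pos: [0.4457, -0.309, 0.2097]
ee_rot: [-0.028, 1.0, -0.0, 0.001]
contact_force: [0.1, 0.0, -3.1]
opening: 0.688
```

```bash
python3 -c "
from h import *
plan(.4441,-.3127,.0383,92.8)"
```

```text
t28.7 q7 2.54 grasp [ 0.4459 -0.309   0.0457] yaw 93.2 F [ 0.1  0.  -3.1] op 59.8
 shift [ 1.8 -3.6  7.4] n 8 turn 0.007 (0 deg) tilt ok
```

Emit:
step_arm([
  [[1,-2,1.5,0,45],[1,-2,3,0,45],[1,-2,4.5,0,45],[1,-2,5.5,0,45],[1,-2,6,0,45]],
])

```text
clock: 29.13
ee_pos: [0.4443, -0.3112, 0.2033]
ee_rot: [-0.028, 1.0, -0.0, 0.0]
contact_force: [-0.6, -0.6, -2.2]
opening: 0.686
```

Emit:
step_arm([
  [[0,0,0.5,0,45],[0,0,1,0,45],[0,0,2,0,45],[0,0,2,0,45],[0,0,2,0,45]],
])

```text
clock: 29.55
ee_pos: [0.4445, -0.3114, 0.2022]
ee_rot: [-0.027, 1.0, 0.0, 0.0]
contact_force: [-3.4, 3.8, 12.5]
opening: 0.692
```

```bash
python3 -c "
from h import *
plan(.4441,-.3127,.0383,92.8)"
```

```text
t29.6 q7 2.55 grasp [ 0.4446 -0.3113  0.0382] yaw 93.1 F [-3.4  3.8 12.5] op 60.2
 shift [ 0.4 -1.2 -0.1] n 1 turn 0.006 (0 deg) tilt ok
```

Seated as expected. Release and rise.

Emit:
step_arm([
  [[0,0,0,0,65],[0,0,0,0,75],[0,0,0,0,78],[0,0,0,0,78],[0,0,0,0,78]],
])

```text
clock: 29.97
ee_pos: [0.4444, -0.3112, 0.2013]
ee_rot: [-0.028, 1.0, -0.0, 0.0]
contact_force: [0.3, 0.7, 0.8]
opening: 0.882
```

Emit:
step_arm([
  [[0,0,-10,0,78],[0,0,-45,0,78],[0,0,-85,0,78],[0,0,-125,0,87],[0,0,-165,0,87]],
])

```text
clock: 30.38
ee_pos: [0.4436, -0.3116, 0.3685]
ee_rot: [-0.027, 1.0, -0.0, -0.0]
contact_force: [1.4, 0.4, 1.1]
opening: 0.962
```

Emit:
step_arm([
  [[0,0,-20,0.1,87],[0,0,-50,0.22,87],[0,0,-60,0.34,87],[0,0,-60,0.46,87],[0,0,-60,0.58,87]],
])

```text
clock: 30.8
ee_pos: [0.4441, -0.3116, 0.4278]
ee_rot: [0.262, 0.965, 0.0, 0.001]
contact_force: [0.8, 0.2, -0.1]
opening: 0.999
```

```bash
python3 -c "
from h import *
plan(.650,-.0217,.26,47)
from bench import cams
for n in ['scene']:
  c=cams.capture(n); cv2.imwrite(f'pics/{n}18.png',c['color'][:,:,::-1])"
```

```text
t30.8 q7 1.77 grasp [ 0.4445 -0.3116  0.2638] yaw 59.6 F [ 0.8  0.2 -0.1] op 86.9
 shift [-30.7 354.2   4.3] n 356 turn 0.219 (13 deg) tilt ok
```

View pics/scene18.png

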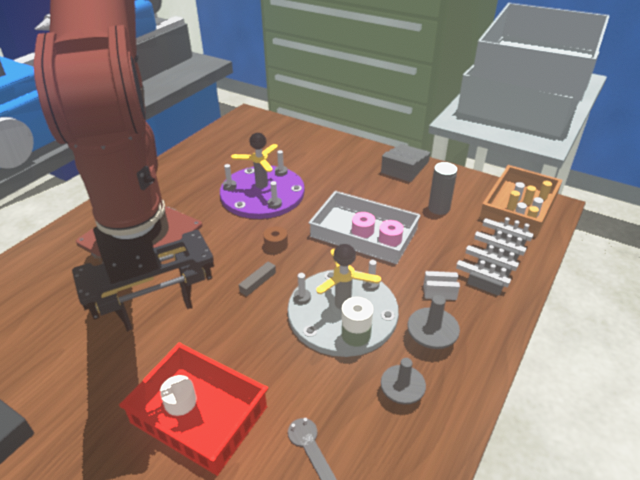

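The white wheel stands in the crate at (178,396). The crate has shifted a few pixels to the left, so I'll measure it again before the next placing. On to the white wheel over the green.

Emit:
step_arm([
  [[-3,30,0,0.04,87],[-6,70,0,0.1,87],[-10,110,0,0.16,87],[-13,150,0,0.21,87],[-17,190,0,0.22,87]],
])

```text
clock: 31.27
ee_pos: [0.5548, -0.1537, 0.4267]
ee_rot: [0.364, 0.931, 0.0, 0.0]
contact_force: [1.0, 0.1, 0.3]
opening: 1.001
```

```bash
python3 -c "
from h import *
plan(.650,-.0217,.26,47)
from bench import cams
c=cams.capture('scene'); cv2.imwrite('pics/crate19.png',cv2.resize(c['color'][335:480,115:280,::-1],None,fx=4,fy=4,interpolation=cv2.INTER_CUBIC))"
```

```text
t31.3 q7 1.30 grasp [ 0.5549 -0.1536  0.2627] yaw 47.3 F [1.  0.1 0.3] op 87.1
 shift [ 19.6 161.5   2.8] n 163 turn 0.005 (0 deg) tilt ok
```

View pics/crate19.png

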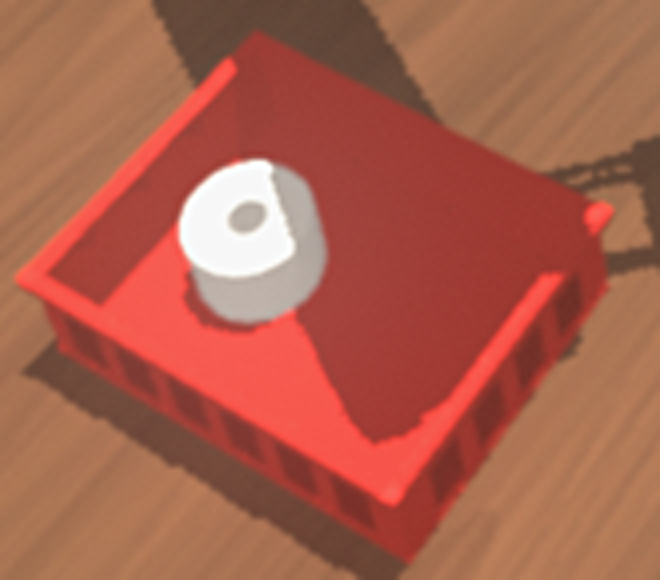

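```bash
python3 -c "
from h import *
from bench import cams
c=cams.capture('scene')
X=np.array([onz(c,u,v,.06)[:2] for u,v in [(179.2,343),(267.5,387.5),(213,460),(119.5,404.5)]]);print(X.round(4).tolist(),X.mean(0));e=np.roll(X,-1,0)-X;print(np.hypot(*e.T),np.degrees(np.arctan2(e[:,1],e[:,0])))
print('wheel',onz(c,115+240/4,335+218/4,.044))
"
```

```text
[[0.3788, -0.241], [0.5843, -0.232], [0.5901, -0.3873], [0.3847, -0.3969]] [ 0.48448586 -0.31430735]
[0.20566083 0.15546716 0.20566324 0.15597194] [   2.53230268  -87.85333603 -177.32707056   92.14725267]
wheel [ 0.43582719 -0.31635635  0.044     ]
```

Emit:
step_arm([
  [[4,30,0,0,87],[8,68,0,0,87],[13,106,0,0,87],[17,142,0,0,87],[19.5,161,0,0,87]],
])

```text
clock: 31.78
ee_pos: [0.651, -0.0189, 0.4257]
ee_rot: [0.36, 0.933, 0.0, -0.0]
contact_force: [0.6, 0.4, 0.1]
opening: 0.998
```

```bash
python3 -c "
from h import *
plan(.650,-.0217,.1,47)
from bench import cams
for n in ['wrist','scene','side']:
  c=cams.capture(n); cv2.imwrite(f'pics/{n}20.png',c['color'][:,:,::-1])"
```

```text
t31.8 q7 1.14 grasp [ 0.6509 -0.0188  0.2617] yaw 47.8 F [0.6 0.4 0.1] op 86.8
 shift [ -1.3  -2.7 161.7] n 162 turn 0.014 (1 deg) tilt ok
```

View pics/scene20.png

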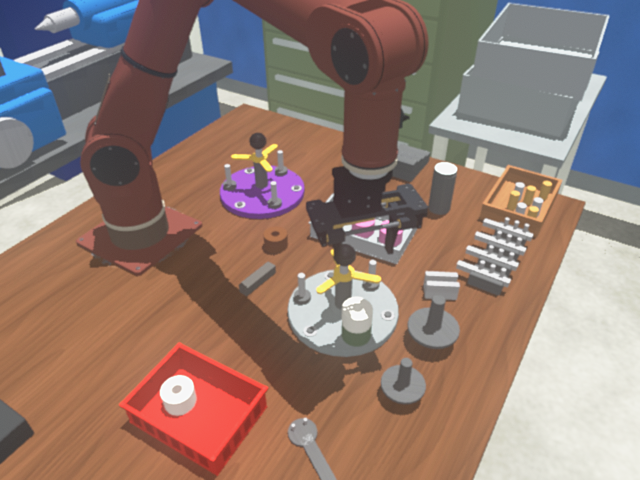

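View pics/wrist20.png

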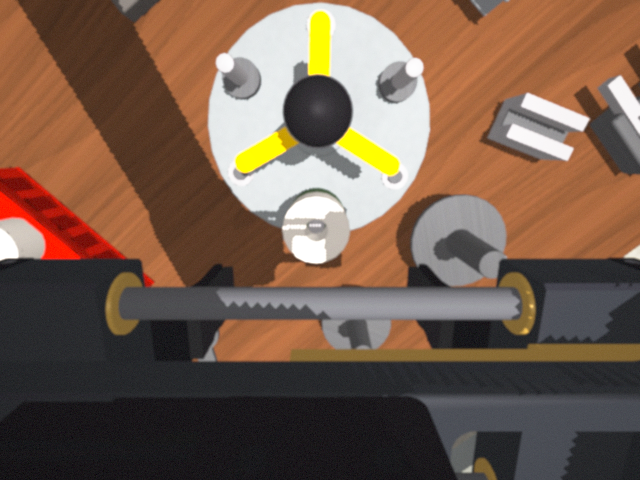

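The wrist view shows the white over green at (316,228), centred between the fingers, with the arms clear of it. Crate and wheel moved together by about (-6, -4) mm: knocked, with the wheel still standing. I descend on the upper white.

Emit:
step_arm([
  [[-1,-2,20,0.01,87],[-1,-2.5,48,0.01,87],[-1,-2.5,76,0.01,87],[-1,-2.5,94,0.01,87],[-1,-2.5,104,0.01,87]],
])

```text
clock: 32.35
ee_pos: [0.6467, -0.0277, 0.3204]
ee_rot: [0.369, 0.93, -0.001, -0.001]
contact_force: [-1.5, 0.0, -0.2]
opening: 0.998
```

```bash
python3 -c "
from h import *
plan(.650,-.0217,.099,47)"
```

```text
t32.4 q7 1.19 grasp [ 0.6462 -0.0278  0.1564] yaw 46.7 F [-1.5  0.  -0.2] op 86.8
 shift [ 1.6  6.8 57.4] n 58 turn -0.005 (-0 deg) tilt ok
```

Emit:
step_arm([
  [[1,4,0,0,87],[1,4,0,0,87],[1,4,0,0,87],[1,4,0,0,87],[1,4,0,0,87]],
])

```text
clock: 32.77
ee_pos: [0.6504, -0.0229, 0.3234]
ee_rot: [0.368, 0.93, 0.0, 0.001]
contact_force: [-0.8, -0.7, -1.1]
opening: 0.998
```

```bash
python3 -c "
from h import *
plan(.650,-.0217,.099,47)
from bench import cams
c=cams.capture('wrist'); cv2.imwrite(f'pics/wrist21.png',c['color'][:,:,::-1])"
```

```text
t32.8 q7 1.18 grasp [ 0.6506 -0.0228  0.1594] yaw 46.8 F [-0.8 -0.7 -1.1] op 86.8
 shift [ 1.1  0.5 60.4] n 60 turn -0.004 (-0 deg) tilt ok
```

View pics/wrist21.png

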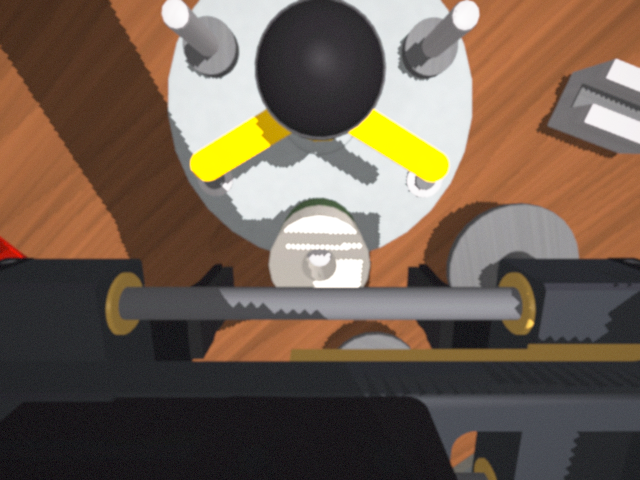

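The wheel is centred at u=320. I go down and grip.

Emit:
step_arm([
  [[1,0,12,0,87],[1,0,28,0,87],[1,0,46,0,87],[1,0,57,0,87],[1,0,61,0,80]],
])

```text
clock: 33.23
ee_pos: [0.6487, -0.0216, 0.2589]
ee_rot: [0.369, 0.93, -0.001, -0.001]
contact_force: [-0.8, 0.0, 0.7]
opening: 0.976
```

Emit:
step_arm([
  [[0,0,0,0,70],[0,0,0,0,50],[0,0,0,0,45],[0,0,0,0,45],[0,0,0,0,45]],
], grip_force=30)

```text
clock: 33.65
ee_pos: [0.6496, -0.0222, 0.2621]
ee_rot: [0.369, 0.93, 0.0, 0.001]
contact_force: [0.1, -0.3, 2.5]
opening: 0.689
```

Emit:
step_arm([
  [[0,0,0,0,45],[0,0,0,0,45],[0,0,0,0,45],[0,0,0,0,45],[0,0,0,0,45]],
])

```text
clock: 34.07
ee_pos: [0.6497, -0.0222, 0.262]
ee_rot: [0.369, 0.93, 0.0, 0.001]
contact_force: [-1.2, -0.7, 5.8]
opening: 0.689
```

```bash
python3 -c "
from h import *
plan(.650,-.0217,.099,47)"
```

```text
t34.1 q7 1.22 grasp [ 0.6499 -0.0222  0.098 ] yaw 46.7 F [-1.2 -0.7  5.8] op 59.9
 shift [ 0.1  0.6 -1. ] n 1 turn -0.004 (-0 deg) tilt ok
```

Emit:
step_arm([
  [[0,0,-5,0,45],[0,0,-20,0,45],[0,0,-40,0,45],[0,0,-65,0,45],[0,0,-100,0,45]],
])

```text
clock: 34.48
ee_pos: [0.6486, -0.0215, 0.3612]
ee_rot: [0.369, 0.93, -0.001, -0.002]
contact_force: [0.6, 1.1, -1.6]
opening: 0.688
```

```bash
python3 -c "
from h import *
plan(.5315,-.312,.2,92.8)
from bench import cams
for n in ['scene']:
  c=cams.capture(n); cv2.imwrite(f'pics/{n}22.png',c['color'][:,:,::-1])"
```

```text
t34.5 q7 1.16 grasp [ 0.6481 -0.0215  0.1972] yaw 46.7 F [ 0.6  1.1 -1.6] op 59.9
 shift [-113.8 -291.9   -2.3] n 313 turn -0.804 (-46 deg) tilt ok
```

View pics/scene22.png

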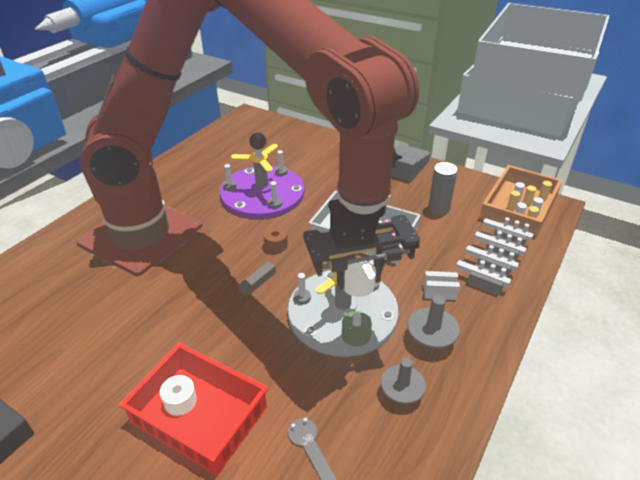

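The green remains on its post at (356,328) with the white lifted clear. Carry it to the crate.

Emit:
step_arm([
  [[-6,-15,-5,-0.06,45],[-19,-48,-8,-0.16,45],[-33,-85,-8,-0.26,45],[-47,-121,-8,-0.36,45],[-62,-158,-8,-0.46,45]],
])

```text
clock: 34.95
ee_pos: [0.5854, -0.1807, 0.3702]
ee_rot: [0.144, 0.99, 0.0, 0.0]
contact_force: [0.0, -2.1, -1.3]
opening: 0.684
```

```bash
python3 -c "
from h import *
plan(.5315,-.312,.2,92.8)"
```

```text
t35.0 q7 1.81 grasp [ 0.5855 -0.1806  0.2062] yaw 73.4 F [ 0.  -2.1 -1.3] op 59.5
 shift [  14.2 -141.2    6.1] n 142 turn -0.338 (-19 deg) tilt ok
```

Emit:
step_arm([
  [[3,-32,0,-0.1,45],[6,-68,0,-0.2,45],[10,-104,0,-0.3,45],[13,-130,0,-0.34,45],[14,-137,0,-0.34,45]],
])

```text
clock: 35.37
ee_pos: [0.5294, -0.3119, 0.3707]
ee_rot: [-0.02, 1.0, -0.001, 0.0]
contact_force: [-0.6, 0.2, -0.6]
opening: 0.689
```

Emit:
step_arm([
  [[0,0,0,0,45],[0,0,0,0,45],[0,0,0,0,45],[0,0,0,0,45],[0,0,0,0,45]],
])

```text
clock: 35.78
ee_pos: [0.534, -0.305, 0.3691]
ee_rot: [-0.024, 1.0, 0.0, -0.0]
contact_force: [0.0, -0.1, -2.2]
opening: 0.683
```

```bash
python3 -c "
from h import *
plan(.5315,-.312,.03,92.8)
from bench import cams
for n in ['wrist','scene']:
  c=cams.capture(n); cv2.imwrite(f'pics/{n}23.png',c['color'][:,:,::-1])"
```

```text
t35.8 q7 2.35 grasp [ 0.534  -0.305   0.2051] yaw 92.7 F [ 0.  -0.1 -2.2] op 59.4
 shift [  2.8  -6.9 175.1] n 175 turn -0.001 (-0 deg) tilt ok
```

View pics/wrist23.png

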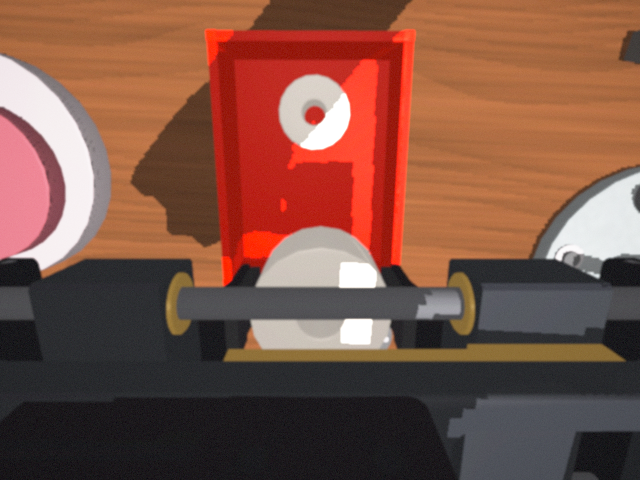

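View pics/scene23.png

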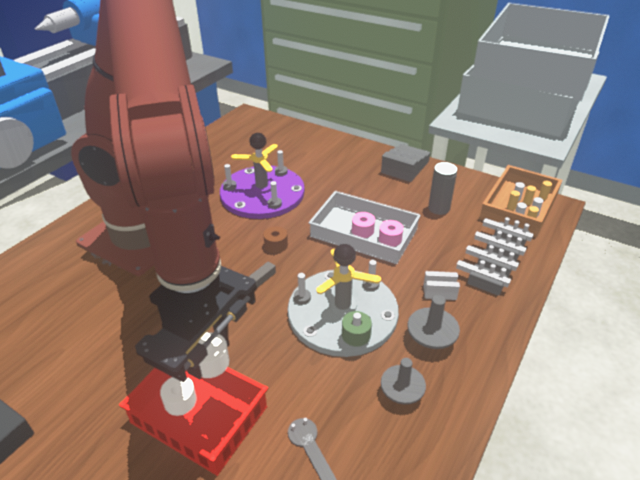

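```bash
python3 -c "
from h import *
from bench import cams
c=cams.capture('wrist')
a=onz(c,208,30,.06);b=onz(c,413.5,30,.06);print(a,b,np.linalg.norm(a-b))
d=(b-a)/np.linalg.norm(b-a); m=(a+b)/2; C=m[:2]+.103*np.array([d[1],-d[0]]);print('centre',C,'slot',C+.047*np.array([d[1],-d[0]]))
print('wheel1',onz(c,314.5,112,.044))"
```

```text
[ 0.3836156  -0.39754823  0.06      ] [ 0.37630931 -0.24213516  0.06      ] 0.1555847179442238
centre [ 0.48284882 -0.31500479] slot [ 0.52979697 -0.31279766]
wheel1 [ 0.43684917 -0.31481344  0.044     ]
```

Emit:
step_arm([
  [[1,-3,20,0,45],[3,-7,50,0,45],[3,-7,85,0,45],[3,-7,115,0,45],[3,-7,135,0,45]],
])

```text
clock: 36.35
ee_pos: [0.5298, -0.3128, 0.2312]
ee_rot: [-0.023, 1.0, 0.001, -0.001]
contact_force: [0.4, -0.1, -1.8]
opening: 0.686
```

Emit:
step_arm([
  [[0,0,5,0,45],[0,0,12,0,45],[0,0,18,0,45],[0,0,23,0,45],[0,0,26,0,45]],
])

```text
clock: 36.77
ee_pos: [0.5308, -0.3138, 0.2087]
ee_rot: [-0.023, 1.0, -0.0, 0.001]
contact_force: [0.2, 0.8, -1.2]
opening: 0.69
```

```bash
python3 -c "
from h import *
plan(.5305,-.3125,.03,92.8)"
```

```text
t36.8 q7 2.47 grasp [ 0.531  -0.3138  0.0447] yaw 92.6 F [ 0.2  0.8 -1.2] op 60.1
 shift [ 0.2  1.3 14.7] n 15 turn -0.003 (-0 deg) tilt ok
```

Emit:
step_arm([
  [[0,1,3,0,45],[0,1,6,0,45],[0,1,9,0,45],[0,1,11,0,45],[0,1,12,0,45]],
])

```text
clock: 37.18
ee_pos: [0.5303, -0.3126, 0.196]
ee_rot: [-0.023, 1.0, 0.0, -0.0]
contact_force: [-0.4, 0.4, -1.6]
opening: 0.691
```

Emit:
step_arm([
  [[0,0,0.5,0,45],[0,0,1,0,45],[0,0,2,0,45],[0,0,2.5,0,45],[0,0,2.5,0,45]],
])

```text
clock: 37.6
ee_pos: [0.5304, -0.3128, 0.1941]
ee_rot: [-0.023, 1.0, -0.0, 0.0]
contact_force: [-0.6, 0.8, 1.9]
opening: 0.691
```

```bash
python3 -c "
from h import *
plan(.5305,-.3125,.03,92.8)"
```

```text
t37.6 q7 2.48 grasp [ 0.5305 -0.3128  0.0301] yaw 92.6 F [-0.6  0.8  1.9] op 60.1
 shift [-0.1  0.3  0.1] n 0 turn -0.004 (-0 deg) tilt ok
```

Contact at the expected 0.030. One more millimetre to seat it, then release.

Emit:
step_arm([
  [[0,0,0.5,0,45],[0,0,0.5,0,45],[0,0,0.8,0,45],[0,0,0.8,0,45],[0,0,0.8,0,45]],
])

```text
clock: 38.02
ee_pos: [0.5304, -0.3129, 0.194]
ee_rot: [-0.022, 1.0, 0.0, 0.0]
contact_force: [-3.3, 2.6, 11.0]
opening: 0.687
```

Emit:
step_arm([
  [[0,0,0,0,65],[0,0,0,0,75],[0,0,0,0,78],[0,0,0,0,78],[0,0,0,0,78]],
])

```text
clock: 38.43
ee_pos: [0.5303, -0.3126, 0.1928]
ee_rot: [-0.023, 1.0, -0.0, -0.0]
contact_force: [0.3, 0.7, -0.1]
opening: 0.878
```

Emit:
step_arm([
  [[0,0,-10,0,78],[0,0,-45,0,78],[0,0,-85,0,78],[0,0,-125,0,87],[0,0,-165,0,87]],
])

```text
clock: 38.85
ee_pos: [0.5298, -0.3128, 0.3604]
ee_rot: [-0.022, 1.0, -0.0, -0.0]
contact_force: [1.7, -0.3, 0.6]
opening: 0.964
```

Emit:
step_arm([
  [[0,0,-20,0.1,87],[0,0,-50,0.22,87],[0,0,-75,0.34,87],[0,0,-75,0.46,87],[0,0,-75,0.58,87]],
])

```text
clock: 39.27
ee_pos: [0.5302, -0.3131, 0.4355]
ee_rot: [0.267, 0.964, -0.0, 0.002]
contact_force: [-0.2, -0.7, -0.1]
opening: 0.996
```

```bash
python3 -c "
from h import *
plan(.582,.0405,.27,34)
from bench import cams
for n in ['scene']:
  c=cams.capture(n); cv2.imwrite(f'pics/{n}24.png',c['color'][:,:,::-1])"
```

```text
t39.3 q7 1.80 grasp [ 0.5307 -0.3133  0.2715] yaw 59.0 F [-0.2 -0.7 -0.1] op 86.7
 shift [137.7 329.8   1.4] n 357 turn 0.436 (25 deg) tilt ok
```

View pics/scene24.png

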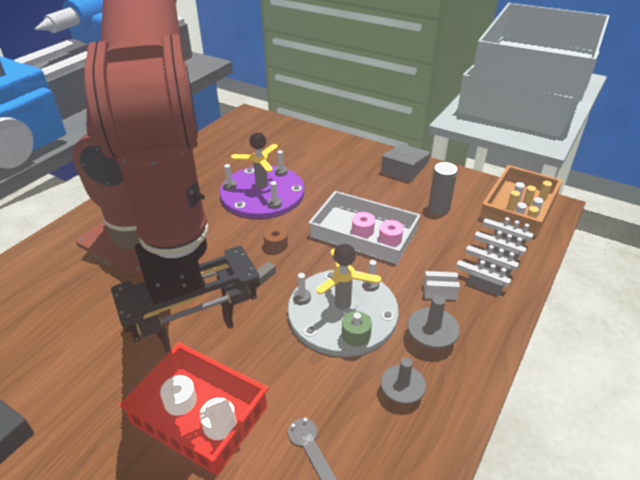

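All four wheels are placed. Now back to the knob with the jaws at yaw about 34, to turn clockwise to locked.

Emit:
step_arm([
  [[12,30,-5,0.08,87],[28,66,-5,0.18,87],[42,101,-5,0.28,87],[57,137,-5,0.38,87],[73,173,-5,0.436,87]],
])

```text
clock: 39.73
ee_pos: [0.5555, -0.1251, 0.4381]
ee_rot: [0.468, 0.884, 0.0, -0.0]
contact_force: [1.7, -0.2, -0.3]
opening: 1.0
```

```bash
python3 -c "
from h import *
plan(.582,.0405,.27,34)"
```

```text
t39.7 q7 1.05 grasp [ 0.5555 -0.125   0.2741] yaw 34.2 F [ 1.7 -0.2 -0.3] op 87.0
 shift [122.1 114.9   4.2] n 168 turn 0.003 (0 deg) tilt ok
```

Emit:
step_arm([
  [[25,24,0,0,87],[54,51,0,0,87],[82,77,0,0,87],[106,100,0,0,87],[119,112,0,0,87]],
])

```text
clock: 40.15
ee_pos: [0.5813, 0.04, 0.4378]
ee_rot: [0.463, 0.886, 0.0, -0.0]
contact_force: [0.5, 0.4, -0.0]
opening: 0.997
```

Emit:
step_arm([
  [[0,0,0,0,87],[0,0,0,0,87],[0,0,0,0,87],[0,0,0,0,87],[0,0,0,0,87]],
])

```text
clock: 40.57
ee_pos: [0.5808, 0.033, 0.4382]
ee_rot: [0.468, 0.884, 0.0, 0.0]
contact_force: [0.0, 0.5, -0.0]
opening: 0.999
```

```bash
python3 -c "
from h import *
plan(.582,.0405,.17,34)"
```

```text
t40.6 q7 0.80 grasp [0.5808 0.033  0.2742] yaw 34.2 F [ 0.   0.5 -0. ] op 86.9
 shift [  5.5   5.2 104.2] n 104 turn 0.004 (0 deg) tilt ok
```

Emit:
step_arm([
  [[5.5,5,15,0,87],[5.5,5,40,0,87],[5.5,5,68,0,87],[5.5,5,92,0,87],[5.5,5,104,0,87]],
])

```text
clock: 40.98
ee_pos: [0.5811, 0.0415, 0.3314]
ee_rot: [0.467, 0.884, -0.001, -0.001]
contact_force: [-0.7, 0.7, 0.3]
opening: 1.0
```

Emit:
step_arm([
  [[0,0,0,0,70],[0,0,0,0,60],[0,0,0,0,60],[0,0,0,0,60],[0,0,0,0,60]],
], grip_force=45)

```text
clock: 41.4
ee_pos: [0.5824, 0.0421, 0.3351]
ee_rot: [0.467, 0.884, 0.001, 0.001]
contact_force: [-0.4, 0.6, -0.2]
opening: 0.731
```

```bash
python3 -c "
from h import *
plan(.582,.0405,.17,34)"
```

```text
t41.4 q7 0.85 grasp [0.5827 0.0422 0.1711] yaw 34.4 F [-0.4  0.6 -0.2] op 63.6
 shift [-1.1 -1.2  1.1] n 2 turn 0.007 (0 deg) tilt ok
```

Emit:
step_arm([
  [[-1,-1,1,0,55],[-1,-1,1,0,20],[-1,-1,1,0,20],[-1,-1,1,0,20],[-1,-1,1,0,20]],
], grip_force=45)

```text
clock: 41.82
ee_pos: [0.5823, 0.0414, 0.3332]
ee_rot: [0.466, 0.885, 0.001, 0.001]
contact_force: [4.4, 0.8, -2.5]
opening: 0.505
```

Emit:
step_arm([
  [[0,0,0,0,20],[0,0,0,0,20],[0,0,0,0,20],[0,0,0,0,20],[0,0,0,0,20]],
])

```text
clock: 42.23
ee_pos: [0.5823, 0.0414, 0.3332]
ee_rot: [0.466, 0.885, 0.001, 0.001]
contact_force: [4.6, 1.0, -2.2]
opening: 0.505
```

Emit:
step_arm([
  [[0,0,0,0.08,20],[0,0,0,0.18,20],[0,0,0,0.28,20],[0,0,0,0.38,20],[0,0,0,0.48,20]],
])

```text
clock: 42.65
ee_pos: [0.5828, 0.0418, 0.3332]
ee_rot: [0.665, 0.747, 0.001, 0.001]
contact_force: [10.2, 1.4, -6.8]
opening: 0.501
```

```bash
python3 -c "
from h import *
from bench import r,cams
plan(.582,.0405,.17,-26);print(r.read_state()['moment'])
c=cams.capture('scene'); cv2.imwrite(f'pics/scene25.png',cv2.resize(c['color'][200:360,250:450,::-1],None,fx=4,fy=4))"
```

```text
t42.6 q7 0.44 grasp [0.5834 0.0417 0.1692] yaw 6.7 F [10.2  1.4 -6.8] op 43.6
 shift [-1.2 -0.9 -0.8] n 2 turn 0.571 (33 deg) tilt ok
[ 0.10059759 -1.76681963  0.32909527]
```

View pics/scene25.png

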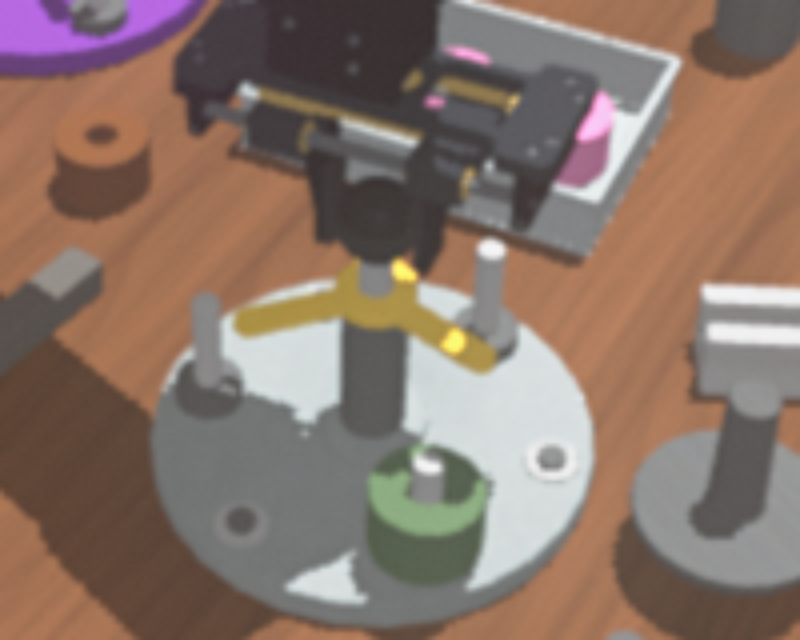

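The keeper is turning, with a moment of 0.33 N m. I go on to the locked stop.

Emit:
step_arm([
  [[0,0,0,0.08,20],[0,0,0,0.18,20],[0,0,0,0.28,20],[0,0,0,0.38,20],[0,0,0,0.48,20]],
])

```text
clock: 43.12
ee_pos: [0.5833, 0.0418, 0.3332]
ee_rot: [0.823, 0.568, 0.002, 0.002]
contact_force: [15.7, -0.8, -9.1]
opening: 0.501
```

Emit:
step_arm([
  [[0,0,0,0.03,20],[0,0,0,0.06,20],[0,0,0,0.09,20],[0,0,0,0.1,20],[0,0,0,0.1,20]],
])

```text
clock: 43.53
ee_pos: [0.5834, 0.0417, 0.3332]
ee_rot: [0.849, 0.528, 0.002, 0.002]
contact_force: [15.2, -1.1, -9.6]
opening: 0.503
```

```bash
python3 -c "
from h import *
from bench import r,cams
plan(.582,.0405,.17,-26);print(r.read_state()['moment'])"
```

```text
t43.5 q7 -0.09 grasp [0.5843 0.0415 0.1692] yaw -26.3 F [15.2 -1.1 -9.6] op 43.8
 shift [-1.7 -0.7 -0.8] n 2 turn -0.005 (-0 deg) tilt ok
[ 0.0585493  -2.73145559  0.57754916]
```

Emit:
step_arm([
  [[-1,0,0,0.02,20],[-1,0,0,0.04,20],[-1,0,0,0.06,20],[-1,0,0,0.06,20],[-1,0,0,0.06,20]],
])

```text
clock: 43.95
ee_pos: [0.5832, 0.0412, 0.3334]
ee_rot: [0.864, 0.503, 0.003, 0.002]
contact_force: [15.1, 1.2, -8.6]
opening: 0.506
```

```bash
python3 -c "
from h import *
from bench import r,cams
plan(.582,.0405,.17,-26);print(r.read_state()['moment'])
c=cams.capture('scene'); cv2.imwrite(f'pics/scene26.png',cv2.resize(c['color'][200:360,250:450,::-1],None,fx=4,fy=4))"
```

```text
t44.0 q7 -0.15 grasp [0.5842 0.0411 0.1694] yaw -29.6 F [15.1  1.2 -8.6] op 44.0
 shift [-1.2 -0.7 -0.6] n 1 turn -0.064 (-4 deg) tilt ok
[ 0.23882344 -3.03380395  0.71511543]
```

View pics/scene26.png

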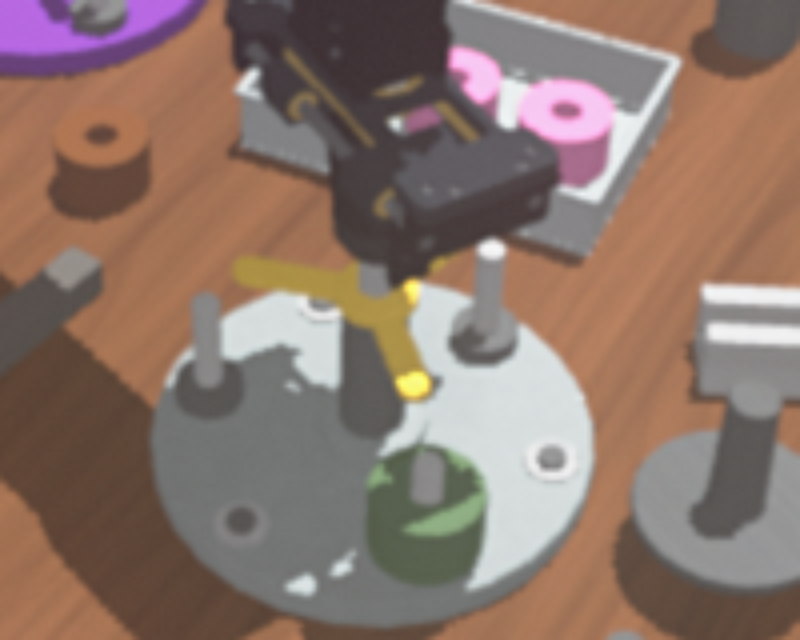

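Emit:
step_arm([
  [[-1,0,0,0.02,20],[-1,0,0,0.04,20],[-1,0,0,0.05,20],[-1,0,0,0.05,20],[-1,0,0,0.05,20]],
])

```text
clock: 44.42
ee_pos: [0.5827, 0.0403, 0.3336]
ee_rot: [0.877, 0.481, 0.003, 0.002]
contact_force: [13.3, 2.0, -7.1]
opening: 0.504
```

```bash
python3 -c "
from h import *
from bench import r,cams
plan(.582,.0405,.17,-26);print(r.read_state()['moment'])"
```

```text
t44.4 q7 -0.20 grasp [0.5837 0.0402 0.1696] yaw -32.5 F [13.3  2.  -7.1] op 43.9
 shift [-0.2 -0.7 -0.5] n 1 turn -0.113 (-6 deg) tilt ok
[ 0.02832859 -3.11297759  0.99903628]
```

Emit:
step_arm([
  [[0,0,0,0,60],[0,0,0,0,87],[0,0,0,0,87],[0,0,0,0,87],[0,0,0,0,87]],
])

```text
clock: 44.83
ee_pos: [0.5806, 0.039, 0.3328]
ee_rot: [0.877, 0.48, -0.0, -0.0]
contact_force: [-0.7, -0.2, 0.9]
opening: 0.796
```

Emit:
step_arm([
  [[0,0,0,0,87],[0,0,0,0,87],[0,0,-20,0,87],[0,0,-50,0,87],[0,0,-80,0,87]],
])

```text
clock: 45.25
ee_pos: [0.5804, 0.039, 0.4134]
ee_rot: [0.878, 0.479, -0.001, 0.0]
contact_force: [0.3, 0.2, 0.5]
opening: 0.994
```

Emit:
step_arm([
  [[-20,0,-20,0,87],[-50,0,-20,0,87],[-80,0,-20,0,87],[-100,0,-20,0,87],[-110,0,-20,0,87]],
])

```text
clock: 45.67
ee_pos: [0.52, -0.0572, 0.4328]
ee_rot: [0.878, 0.478, 0.0, -0.001]
contact_force: [0.9, -0.1, 0.1]
opening: 1.0
```

Emit:
step_arm([
  [[0,0,0,0,87],[0,0,0,0,87],[0,0,0,0,87],[0,0,0,0,87],[0,0,0,0,87]],
])

```text
clock: 46.08
ee_pos: [0.5218, -0.0524, 0.4329]
ee_rot: [0.877, 0.48, -0.001, 0.001]
contact_force: [-0.3, 0.0, -0.3]
opening: 1.002
```

```bash
python3 -c "
from h import *
plan(.582,.0405,.17,-26)
from bench import cams
for n in ['wrist','scene','side']:
  c=cams.capture(n); cv2.imwrite(f'pics/{n}27.png',c['color'][:,:,::-1])"
```

```text
t46.1 q7 -0.41 grasp [ 0.5218 -0.0527  0.2689] yaw -32.6 F [-0.3  0.  -0.3] op 87.2
 shift [110.8   0.6  98.7] n 148 turn -0.115 (-7 deg) tilt ok
```

View pics/wrist27.png

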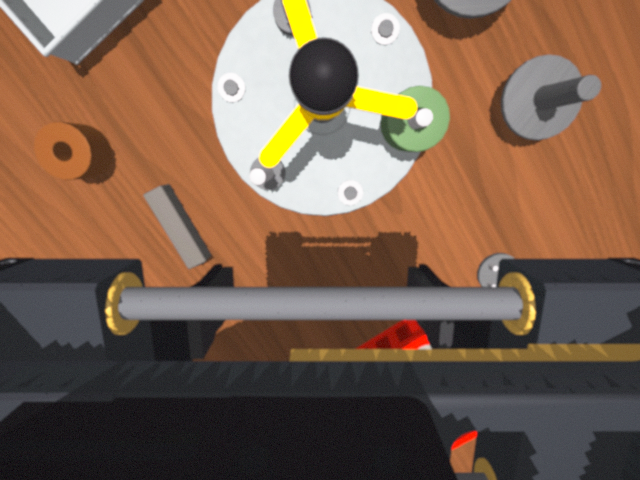

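View pics/scene27.png

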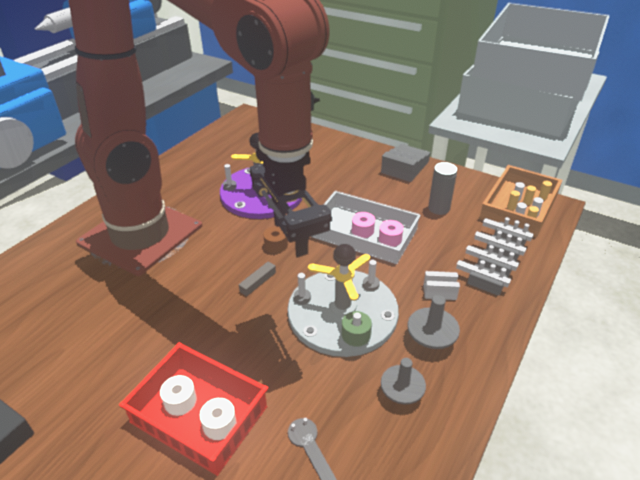

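View pics/side27.png

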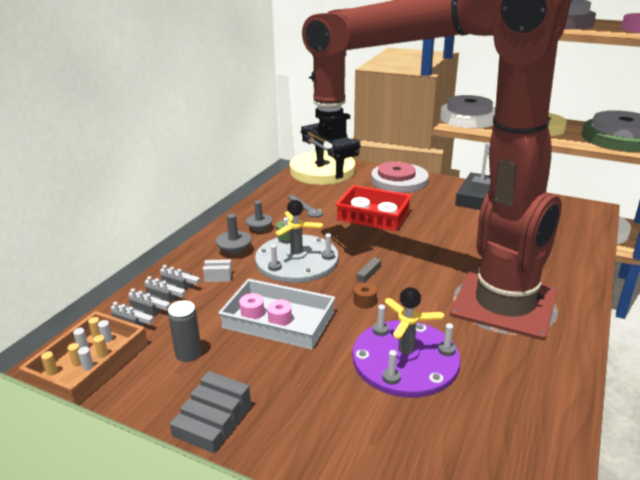

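The last views show both whites flat in the crate, both pinks flat in the tray, and the green on its post with a keeper arm over it. I check the arm angles against the posts.

```bash
python3 - <<'E'
from h import *
from bench import r,cams
c=cams.capture("wrist"); im=c["color"]; hsv=cv2.cvtColor(im,cv2.COLOR_RGB2HSV).astype(int)
H,S,V=hsv[...,0],hsv[...,1],hsv[...,2]
K=np.array([.582,.0405])
y=(H>20)&(H<35)&(S>150)&(V>150)
for s,ce,m in blobs(y,100):
    vv,uu=np.nonzero(m)
    P=np.array([onz(c,u,v,.121)[:2] for u,v in zip(uu,vv)])-K
    rr=np.hypot(*P.T);sel=(rr>.04)
    a=np.degrees(np.arctan2(P[sel,1],P[sel,0])); 
    for lo,hi in [(-180,-100),(-100,0),(0,120)]:
        q=a[(a>lo)&(a<hi)]
        if len(q)>40: print("arm",s[4],len(q),q.mean().round(1),rr.max())
for uv in [(425,117.5),(258,175.5)]:
    d=onz(c,*uv,.092)[:2]-K;print("post",np.hypot(*d),np.degrees(np.arctan2(d[1],d[0])))
E
```

```text
arm 949 856 75.4 0.06926059884888064
arm 1385 999 -43.1 0.07860327000992405
arm 1411 776 -162.6 0.07476652576256392
post 0.09453355548936562 -43.64916328561078
post 0.08990556415023375 -162.5811273479511
```

The arms match the posts to within 0.6°, so the keeper is fully locked. The robot is clear of everything, so I hand in.

```bash
python3 -c "
from bench import r
print(r.finish_job())"
```

```text
the job is handed in; nothing more can be done
None
```

I did the whole job and handed it in at about 46 s of the 200 s allowed; no verdict was reported.

**What I did**
- I gripped the black ball knob at its band and turned the yellow keeper to its open stop. The arms were then about 60° from the posts.
- I lifted off the four wheels that were there, two pink and two white. The pinks went into the galvanised tray and the whites into the red crate. Each was lowered until it touched the bottom at the expected height, then released.
- I turned the keeper back to its locked stop over the green wheel.

**Last checks**
- **Wheels:** the last scene and side pictures show both pinks flat in the tray, both whites flat in the crate, and the green on its post.
- **Keeper:** its arms measured -43.1° and -162.6°, against posts at -43.6° and -162.6°. The moment at the locked stop was about 1.0 N m.
- **Other things on the bench:** by eye none of them moved in the pictures, and the gripper was open and clear of everything. I did not measure their positions again.

**What disagreed**
- **Crate shift:** it moved about 6–8 mm, with the first white wheel in it, between setting that wheel down and rising clear. I took this for the announced knock but cannot rule out that I caused it. I measured the crate again before placing the second white.
- **Keeper at the start:** it read about 0.1 rad off locked. It turned about 6° short of 60° to reach the open stop, which fits.

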